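Find the high spot of an eccentric collar with a dial indicator

ROBOT

A 6-joint arm with a two-finger parallel gripper is mounted at the origin on the work surface; the furniture and walls round the work are solid. World frame = base frame: x ahead of the robot, y to its left, z up, the work surface at z = 0. Lengths are in m, angles in rad, forces in N, time in s.
With the tool pointing down it reaches from about 0.375 to 0.975 m from the base axis. Payload 3.8 kg.
Tool frame: the origin (TCP) lies between the finger pads; the fingertips stand 22 mm ahead of it and the grasp point (between the pads) lies 3 mm ahead of it (bot.finger_overhang is the distance from the TCP to the fingertips, in m); x points along the fingers, y is the direction in which the jaws open and shut, and the axes are right-handed (so a half turn about x gives the same grasp; the last joint's range is limited). The gripper opens to 85 mm and grips with 20 to 120 N. Pads are 22 mm wide; open, the fingers measure 114 mm over their backs; the gripper's body (76 mm by 85 mm) begins 54 mm behind the grasp point. The pads swing forward as they close: fully open they stand 13 mm farther back than shut.
Start: joints at [1.071, 0.264, 1.604, -0, 1.274, -0.037], TCP at [0.301, 0.604, 0.253] pointing down, gripper open.
Joint ranges: [-2.63, 2.63], [-0.94, 2.18], [0.31, 2.57], [-1.31, 4.45], [0, 2.66], [-2.55, 2.55]. Speed limits (rad/s): [2.57, 2.57, 3.14, 3.14, 3.14, 3.14].

INTERFACE

Orientations are given as a rotation vector (axis times angle).
In Python, from workcell import bot gives the robot as it stands. The module is installed in compiled form; this text tells all that it offers.
- The arm moves only by the tool arm_command, never from a script. Its argument "series" is a list that holds one entry, the list of rows, each a list of 7 numbers: the turn, a rotation vector about the tool's x, y, z in rad, then the shift along the tool's x, y, z in cm, then the opening, from 0 (shut) to 1 (fully open). In form: [[[rx, ry, rz, x, y, z, grip], ...]]. A call has 1 to 10 rows; each row shifts and turns the pose as measured when the row begins, along the tool's axes as they then stand; what a row does not reach is not made up. A row lasts 1/10 s, in which the tool goes at most 50 mm and 8.59 degrees, less where a joint would pass 70% of its speed; a pose out of reach is approached as far as the arm can. A call is refused whole if a number of a shift passes 5 or a number of a turn 0.15, either way. A call with a gripper value outside its range is refused whole. The fingers move at their own pace and stop on an object; "newtons" is the grip in N (left out, the last holds). Time passes only in rows, so rows that do not move let the fingers close. It gives the time, the measured TCP pose, the force and the opening at its end, in the units of the state.
- bot.read_state(): the state, without advancing time (a new reading comes with each control period).
- bot.read_camera(name): name is "scene" or "top"; returns (picture, depth): 384x512x3 uint8, blue, green, red; 384x512 float32, m along the optical axis (not along the pixel's ray), 0 where there is no reading.
- bot.camera_info(name): a dict with "K" (3x3 intrinsics, pixels), "dist_coeffs" ([k1, k2, p1, p2, k3] as OpenCV has them; the pictures are not rectified), "extrinsics" (4x4, takes a point from camera to world coordinates). Camera axes: x right, y down, z forward; pixel columns grow to the right and rows downward; lengths in m; the calibration is good to about 2 mm. A picture is of the moment at which its call begins. camera_info takes no time and is no camera call.
- bot.finish_job(): hands the job in, once; it reports no verdict.
The state is a dict: "time": time; "q": joint angles; "joint_vel": joint speeds; "joint_torque": joint torques, N m; "tool_pos": TCP position; "tcp_rot": TCP orientation; "wrist_force": force on the tool from outside, world axes, zero at the start; "torque": the same for the moment, N m; "width": opening from 0.0 (shut) to 1.0 (fully open).
Only numpy, scipy, OpenCV 4.12 (cv2) and the standard library are available. Lean on these libraries where they do the work, as an engineer would, in place of code of your own. Each camera call takes 0.05 s, during which the arm holds its last target.

TASK

Check the runout of the collar on the spindle that lies in the two V-blocks of the bench gauge. Take the indicator slide by its knob and lower it gently until the sprung plunger rides on the collar and the needle stands about half-way round the dial; then turn the spindle in its V-blocks with light pushes on its four-spoked handle, through the collar's lowest reading and on to its highest, and leave it resting there with the high spot under the plunger and nothing holding it. Do not ram the plunger to its stop, do not push hard on the spindle or lift it out of the V-blocks, and leave the other things on the bench where they are.

Things in the scene. Friction and masses are not known exactly. Their poses are not given: they have to be found in the camera images.
- gauge: Fixed bench gauge: grey base 130 x 208 mm, two steel V-blocks, dark column 195 mm high. Origin on the bench below the plunger; z up; x points from plunger to column (away from the robot, within 0.4 rad); y along the spindle. V-blocks (90 degree, 18 mm thick along y, tops 89 mm up) at y = +30 and -138 mm. Column: x = 52 to 78 mm, y = -18 to 18.
- knob_center (a point): Centre of the black knurled knob on top of the indicator slide: upright cylinder 26 mm in diameter, 24 mm high, free all round (the column ends lower); axes parallel to the gauge's. It is 41 mm in +x from the plunger line and 117.5 mm above the free plunger's tip.
- dial_center (a point): Centre of the white dial face, which looks up: housing 60 mm in diameter, 21 mm high, on the plunger line, moving with the slide. Origin on the face, 47 mm below the knob's centre; axes parallel to the gauge's.
- slide (a joint): How far the indicator slide (knob, dial and plunger) has been lowered, m, 0 to 0.055. It starts near the top and stays where it is left: 6 N of friction, 0.3 kg.
- plunger: Sprung plunger under the dial: 5 mm rod, ball end of 3 mm radius. Origin at its very tip, z up. Free, the tip is 145 mm above the bench with the slide at 0. It goes down with the slide and yields upward by 15 mm against a soft spring (about 0.8 N at first touch, 1.7 N at 15 mm), then is at its stop.
- needle (a joint): Angle of the dial's black needle, rad: 0 with the plunger free, growing clockwise seen from above by 0.4 rad for each mm the plunger is pushed in, 6.0 at its stop. Half-way is 3.0, where it points to the column. The dial has 21 black marks, 0.3 rad apart.
- spindle: Loose steel spindle lying in the V-blocks, about 0.8 kg: shaft 20 mm in diameter, 202 mm long, with two 27 mm flanges just inside the V-blocks that stop it sliding lengthwise. Origin on its axis below the plunger, y along the axis, from star handle to collar. It turns with about 0.03 N m of friction and stays where it is left.
- collar_seat (a point): Point of the gauge on the spindle's seated axis below the plunger, 85 mm above the bench; axes as the gauge's. Here sits the spindle's dark steel collar, 44 mm in diameter, 14 mm wide, 3 mm off-centre in a direction that differs each time: its top under the plunger lies 19 mm (low side) to 25 mm (high spot) above this point, less some 0.5 mm that the contacts give.
- star_handle: Four-spoked handle clamped on the spindle between the V-blocks, 98 mm in -y from the plunger. Origin on the axis, y along it; spokes along its own +z, +x, -z, -x: steel, 7 mm thick, ending in black 13 mm balls centred 48 mm from the axis. Hub 28 mm in diameter, 18 mm wide. Its angle is unrelated to the collar's. Pushing a top spoke in the gauge's +x turns it positively about y. Spokes and balls are polished and slippery.
- solder_spool: Bystander: spool of white wire, 59 x 72 x 41 mm, standing on the bench; origin under its centre.
- esd_brush: Bystander: thin brush, 14 x 140 x 7 mm; origin under its centre.

How it is judged:
On the way, in this order (a step that is already met when the one before it is completed fails the run):
1. the plunger rides on the collar with the needle about half-way round (2.2 to 3.8 rad), the spindle seated (contact force between plunger and spindle above 0.3 N and value of joint needle between 2.2 and 3.8 rad and z of spindle in the frame of gauge below 0.0858 m and angle between the y axis of spindle and the y axis of gauge, either way round below 0.02 rad), for 0.3 s.
2. the spindle is turned so that the collar's low side passes under the riding plunger (within 0.6 mm of lowest) (contact force between plunger and spindle above 0.3 N and z of plunger in the frame of gauge below 0.1041 m and z of spindle in the frame of gauge below 0.0858 m and angle between the y axis of spindle and the y axis of gauge, either way round below 0.02 rad), for 0.05 s.
At the end, for the whole second after the job is handed in: The plunger rides on the collar within 0.3 mm of its highest point, its tip more than 109.2 mm above the bench (the high spot within about 25 degrees of straight up), off its stop, the spindle at rest and seated in both V-blocks, nothing held (contact force between plunger and spindle above 0.3 N and z of plunger in the frame of gauge above 0.1092 m and z of spindle in the frame of gauge below 0.0858 m and angle between the y axis of spindle and the y axis of gauge, either way round below 0.02 rad and value of joint needle between 1 and 5.9 rad and angular speed of spindle below 0.1 rad/s and contact force between the fingers and anything else below 0.1 N); the robot touches nothing.
It fails at once if the plunger is rammed to its stop (more than 6 N on the collar) (contact force between plunger and spindle above 6 N).
It fails at once if the spindle is lifted or climbs more than 2 mm out of its V-blocks (z of spindle in the frame of gauge above 0.087 m or angle between the y axis of spindle and the y axis of gauge, either way round above 0.05 rad).
It fails at once if the robot pushes on the spindle with more than 15 N (contact force between any of the fingers, the arm and spindle above 15 N).
It fails at once if a bystander is moved more than 2 cm (distance of any of solder_spool, esd_brush from where it was at the start of the episode above 0.02 m).
It also fails if it takes over 64 s, if anything falls off the work surface, if the arm or the gripper's body presses on something with over 40 N, if the wrist force passes 120 N, or if a joint passes its speed limit or range.

## Working session

There is one attempt and no reset: what is moved stays moved. The work goes in short steps, Python scripts to look and compute and a tool call to move; the robot and the scene stay as the last step left them, time stands still between calls to the robot, and variables do not carry over. Pictures are saved under pics/ and viewed, and the job is handed in when it is done.

Besides the shell and the picture viewer there is one more tool, called after ">>>" as name(argument=value, ...) on one line, values as JSON. arm_command: Moves the arm, as the interface text tells. Its arguments: {"type":"object","properties":{"series":{"type":"array"},"newtons":{"type":"number"}},"required":["series"]}

```bash
mkdir -p pics
cat > h.py <<'E'
from workcell import bot
import cv2, numpy as np
def snap(name,tag):
    p,d=bot.read_camera(name)
    cv2.imwrite(f'pics/{tag}.png',p); np.save(f'pics/{tag}.npy',d)
    return p,d
def world(name,u,v,z):
    c=bot.camera_info(name);K=np.array(c['K']);D=np.array(c['dist_coeffs']);T=np.array(c['extrinsics'])
    n=cv2.undistortPoints(np.array([[[u,v]]],float),K,D)[0,0]
    return (T@np.array([n[0]*z,n[1]*z,z,1]))[:3]
def onplane(name,u,v,h):
    a=world(name,u,v,0.0);b=world(name,u,v,1.0)
    return a+(b-a)*(h-a[2])/(b[2]-a[2])
def proj(name,P):
    c=bot.camera_info(name);K=np.array(c['K']);D=np.array(c['dist_coeffs']);T=np.linalg.inv(np.array(c['extrinsics']))
    return cv2.projectPoints(np.atleast_2d(np.array(P,float)),cv2.Rodrigues(T[:3,:3])[0],T[:3,3],K,D)[0][:,0]
def cloud(name,d):
    c=bot.camera_info(name);K=np.array(c['K']);D=np.array(c['dist_coeffs']);T=np.array(c['extrinsics'])
    v,u=np.mgrid[:384,:512]
    n=cv2.undistortPoints(np.stack([u,v],-1).reshape(-1,1,2).astype(float),K,D)[:,0]
    z=d.reshape(-1)
    P=np.c_[n*z[:,None],z]@T[:3,:3].T+T[:3,3]
    P[z==0]=np.nan
    return P.reshape(384,512,3)
def show():
    s=bot.read_state()
    print({k:np.round(np.array(v),3).tolist() for k,v in s.items()})
E
python3 - <<'E'
from h import *
for n in('scene','top'):
    snap(n,n+'0'); c=bot.camera_info(n); print(n,np.round(c['extrinsics'],3).tolist(),np.round(c['K'],1).tolist())
show()
print(cv2.Rodrigues(np.array(bot.read_state()['tcp_rot']))[0].round(3), bot.finger_overhang)
E
```

```text
scene [[0.703, -0.339, 0.625, -0.049], [-0.711, -0.308, 0.632, -0.555], [-0.022, -0.889, -0.458, 0.542], [0.0, 0.0, 0.0, 1.0]] [[417.6, 0.0, 254.2], [0.0, 417.6, 189.6], [0.0, 0.0, 1.0]]
top [[0.175, -0.965, 0.197, 0.327], [-0.985, -0.172, 0.032, -0.031], [0.003, -0.2, -0.98, 0.992], [0.0, 0.0, 0.0, 1.0]] [[366.9, 0.0, 257.4], [0.0, 366.9, 190.1], [0.0, 0.0, 1.0]]
{'time': 0.1, 'q': [1.071, 0.265, 1.605, 0.0, 1.274, -0.037], 'joint_vel': [0.001, -0.002, -0.005, -0.001, -0.001, 0.0], 'joint_torque': [0.001, -51.671, -36.859, -0.0, 0.006, 0.0], 'tool_pos': [0.301, 0.603, 0.252], 'tcp_rot': [0.361, 1.541, -0.364], 'wrist_force': [1.044, -0.455, 0.367], 'torque': [0.009, 0.032, -0.016], 'width': 1.001}
[[-0.001  0.446  0.895]
 [-0.002  0.895 -0.446]
 [-1.    -0.002 -0.   ]] 0.022
```

View pics/scene0.png

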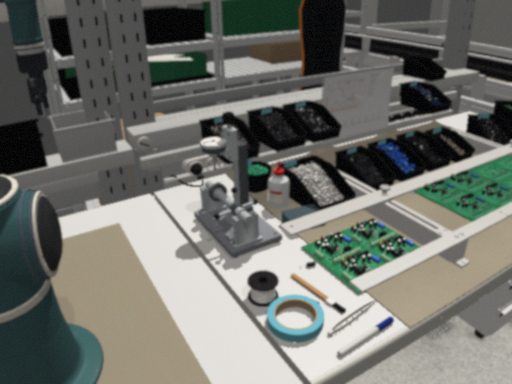

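View pics/top0.png

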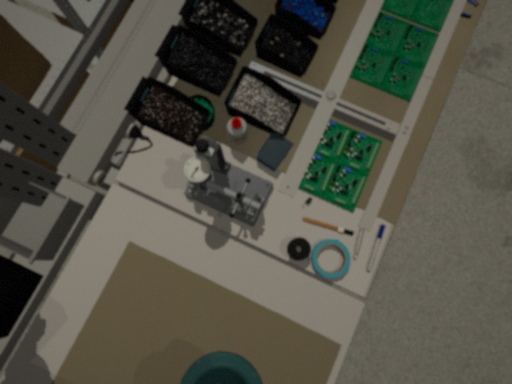

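Run:
```python
import cv2,numpy as np
p=cv2.imread('pics/top0.png');cv2.imwrite('pics/t0z.png',cv2.resize(p[125:235,165:295],None,fx=6,fy=5.4,interpolation=cv2.INTER_CUBIC)[:600,:800])
p=cv2.imread('pics/scene0.png');cv2.imwrite('pics/s0z.png',cv2.resize(p[110:260,165:295],None,fx=4,fy=4,interpolation=cv2.INTER_CUBIC))
from h import *
P=cloud('top',np.load('pics/top0.npy'))
for (u,v) in [(196,170),(205,146),(215,155),(268,185),(250,222),(186,203),(243,200),(298,249)]: print(u,v,P[v,u].round(3))
P=cloud('scene',np.load('pics/scene0.npy'))
for (u,v) in [(213,145),(230,132),(240,180),(237,250),(278,237)]: print(u,v,P[v,u].round(3))
```

```text
196 170 [0.504 0.134 0.216]
205 146 [0.544 0.114 0.271]
215 155 [0.546 0.101 0.21 ]
268 185 [ 0.542 -0.025  0.019]
250 222 [0.435 0.005 0.017]
186 203 [0.457 0.187 0.001]
243 200 [0.477 0.029 0.097]
298 249 [ 0.388 -0.133  0.003]
213 145 [0.49  0.115 0.214]
230 132 [0.534 0.107 0.234]
240 180 [0.558 0.107 0.107]
237 250 [ 0.439 -0.004  0.019]
278 237 [ 0.538 -0.033  0.017]
```

View pics/t0z.png

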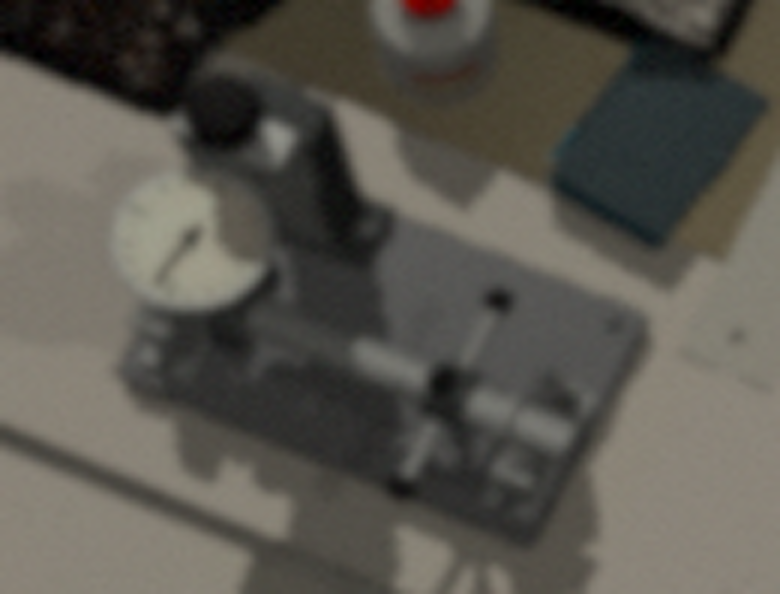

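View pics/s0z.png

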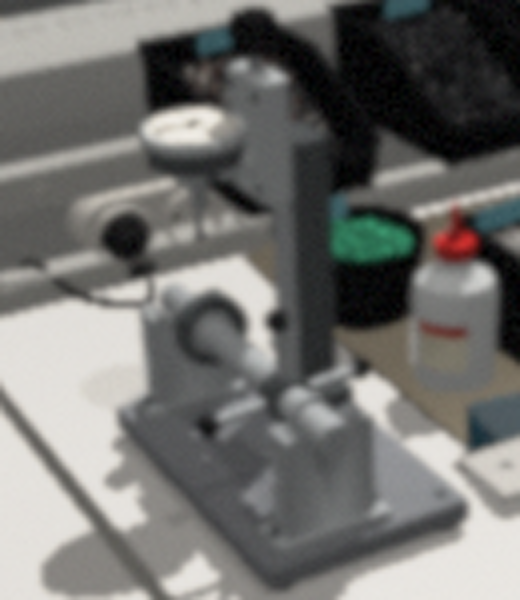

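Run:
```python
from h import *
for h in (0.017,0.019):
  c=[onplane('top',165+a/6,125+b/5.4,h) for a,b in [(640,325),(525,540),(125,370)]]
  print(h,np.round(c,4).tolist(), [np.linalg.norm(c[i]-c[i+1]) for i in (0,1)], np.arctan2(*(c[0]-c[1])[[1,0]]), np.arctan2(*(c[2]-c[1])[[1,0]])-np.pi/2)
for n in('top','scene'):
  P=cloud(n,np.load(f'pics/{n}0.npy'))
  p=cv2.imread(f'pics/{n}0.png')
  X=P.reshape(-1,3); g=p.mean(2).reshape(-1)
  near=(abs(X[:,0]-.5)<.12)&(abs(X[:,1]-.08)<.14)
  m=near&(X[:,2]>.205)&(X[:,2]<.222)&(g>110)
  cc=X[m];print(n,'dial',m.sum(),np.median(cc,0), cv2.minEnclosingCircle(cc[:,:2].astype(np.float32)))
  m=near&(X[:,2]>.255);cc=X[m]
  if len(cc):print('knob',m.sum(),np.median(cc,0),np.percentile(cc[:,2],[5,50,95]),cv2.minEnclosingCircle(cc[:,:2].astype(np.float32)))
  m=near&(X[:,2]>.012)&(X[:,2]<.024);cc=X[m]
  r=cv2.minAreaRect(cc[:,:2].astype(np.float32));print('base',m.sum(),np.median(cc,0),r)
# shaft axis points zoom
for a,b in [(385,362),(560,430)]:
  print('shaft',onplane('top',165+a/6,125+b/5.4,.09))
```

```text
0.017 [[0.5438, -0.035, 0.017], [0.4281, -0.0029, 0.017], [0.4804, 0.1894, 0.017]] [np.float64(0.12009349644526048), np.float64(0.19930515999523807)] -0.2701441084799992 -0.2655677980697706
0.019 [[0.5434, -0.035, 0.019], [0.4279, -0.003, 0.019], [0.4801, 0.1889, 0.019]] [np.float64(0.1198470439373563), np.float64(0.19889615153122475)] -0.2701441084799993 -0.2655677980697706
top dial 395 [0.50153444 0.13994255 0.21293119] ((0.5069859027862549, 0.13467124104499817), 0.028951743617653847)
knob 154 [0.54443664 0.12133126 0.27082737] [0.25896354 0.27082737 0.27329666] ((0.5461480617523193, 0.12332937866449356), 0.014217665418982506)
base 2039 [0.51295591 0.063716   0.01997451] ((0.534145712852478, 0.07193013280630112), (0.20673470199108124, 0.17342357337474823), 75.29338073730469)
scene dial 233 [0.5016515  0.13121729 0.21381384] ((0.5059972405433655, 0.1359567791223526), 0.032044194638729095)
knob 125 [0.54089238 0.11798513 0.26682501] [0.25607369 0.26682501 0.27329868] ((0.54404616355896, 0.12267787754535675), 0.013805673457682133)
base 1445 [0.48331866 0.05115277 0.02036455] ((0.5339614152908325, 0.0716097503900528), (0.20878736674785614, 0.17658419907093048), 75.19930267333984)
shaft [0.49157034 0.06714136 0.09      ]
shaft [ 0.4729436  -0.01032571  0.09      ]
```

```bash
cat >> h.py <<'E'
YAW=-0.262; O=np.array([0.5065,0.1345,0.])
def g2w(p):
    c,s=np.cos(YAW),np.sin(YAW); p=np.array(p,float)
    return O+np.array([c*p[0]-s*p[1],s*p[0]+c*p[1],p[2]])
def w2g(p):
    c,s=np.cos(YAW),np.sin(YAW); d=np.array(p,float)-O
    return np.array([c*d[0]+s*d[1],-s*d[0]+c*d[1],d[2]])
def plan(pg,pre=np.zeros(3),inw=False):
    s=bot.read_state(); R=cv2.Rodrigues(np.array(s['tcp_rot'],float))[0]@cv2.Rodrigues(np.array(pre,float))[0]
    w=np.array(pg) if inw else g2w(pg)
    d=w-np.array(s['tool_pos'])
    Rt=np.c_[[0,0,-1],g2w([0,1,0])-O,np.cross([0,0,-1],g2w([0,1,0])-O)]
    rot=cv2.Rodrigues(R.T@Rt)[0].ravel()
    print('t',s['time'],'tcp gauge',w2g(s['tool_pos']).round(4),'target w',w.round(3),'shift cm',(R.T@d*100).round(2),'rot',rot.round(3),'F',np.round(s['wrist_force'],2),'w',s['width'])
E
python3 - <<'E'
from h import *
for n in('top','scene'):
  P=cloud(n,np.load(f'pics/{n}0.npy')).reshape(-1,3)
  a=np.array([.301,.603]);b=np.array([.546,.123])
  t=((P[:,:2]-a)@(b-a))/((b-a)@(b-a)); dd=abs(np.cross(b-a,P[:,:2]-a))/np.linalg.norm(b-a)
  m=(t>-.1)&(t<1.1)&(dd<.08)&(P[:,2]>.1)
  for k in np.arange(-.1,1.1,.1):
    q=P[m&(t>=k)&(t<k+.1)]
    if len(q): print(n,round(k,1),len(q),q[:,2].max().round(3))
plan([.041,0,.33]); plan([.041,0,.33],[-.2,0,0])
E
```

```text
top 0.0 1 0.163
top 0.1 1020 0.245
top 0.2 1345 0.307
top 0.3 3004 0.37
top 0.4 1878 0.38
top 0.5 745 0.194
top 0.6 8 0.19
top 0.8 27 0.214
top 0.9 897 0.274
top 1.0 435 0.275
scene -0.1 464 0.54
scene 0.0 2541 0.537
scene 0.1 501 0.523
scene 0.2 1431 0.524
scene 0.3 4128 0.522
scene 0.4 1652 0.515
scene 0.5 550 0.192
scene 0.6 1 0.182
scene 0.8 17 0.214
scene 0.9 766 0.274
scene 1.0 914 0.274
t 0.1 tcp gauge [-0.3199  0.3997  0.2521] target w [0.546 0.124 0.33 ] shift cm [ -7.73 -31.99  43.34] rot [-0.201 -0.     0.002] F [ 1.04 -0.45  0.37] w 1.000746210572589
t 0.1 tcp gauge [-0.3199  0.3997  0.2521] target w [0.546 0.124 0.33 ] shift cm [ -7.73 -39.96  36.12] rot [-0.001 -0.     0.002] F [ 1.04 -0.45  0.37] w 1.000746210572589<stdin>:5: DeprecationWarning: Arrays of 2-dimensional vectors are deprecated. Use arrays of 3-dimensional vectors instead. (deprecated in NumPy 2.0)
```

Run:
```python
from h import *
A=np.concatenate([cloud(n,np.load(f'pics/{n}0.npy')).reshape(-1,3) for n in('top','scene')])
print('rows x, cols y ',[round(y,2) for y in np.arange(.75,-.1,-.06)])
for x in np.arange(.1,.8,.05):
  r=[]
  for y in np.arange(.75,-.1,-.06):
    m=(A[:,0]>=x)&(A[:,0]<x+.05)&(A[:,1]<=y)&(A[:,1]>y-.06)
    r.append(int(100*np.percentile(A[m,2],99)) if m.sum()>3 else -1)
  print(round(x,2),r)
```

```text
rows x, cols y  [np.float64(0.75), np.float64(0.69), np.float64(0.63), np.float64(0.57), np.float64(0.51), np.float64(0.45), np.float64(0.39), np.float64(0.33), np.float64(0.27), np.float64(0.21), np.float64(0.15), np.float64(0.09), np.float64(0.03), np.float64(-0.03), np.float64(-0.09)]
0.1 [-1, -1, -1, -1, 19, 24, 0, 0, 0, 0, 0, 0, 1, 0, 0]
0.15 [-1, -1, 24, 24, 16, 24, 0, 0, 0, 0, 0, 0, 0, 0, 0]
0.2 [-1, -1, -1, 24, 24, 24, 0, 0, 0, 0, 0, 0, 0, 0, 0]
0.25 [-1, -1, 53, 53, 24, 24, 0, 0, 0, 0, 0, 0, 0, 0, 0]
0.3 [-1, 34, 52, 52, 16, 24, 24, 0, 0, 0, 0, 0, 0, 0, 0]
0.35 [-1, -1, -1, 51, 51, 24, 24, 0, 0, 0, 0, 0, 0, 0, 4]
0.4 [-1, -1, -1, -1, 51, 48, 19, 0, 0, 0, 0, 8, 8, 0, 4]
0.45 [-1, -1, -1, -1, 51, 50, 19, 0, 0, 21, 21, 13, 9, 0, 0]
0.5 [-1, -1, -1, -1, -1, 50, 19, 0, 0, 21, 27, 9, 9, 6, 6]
0.55 [-1, -1, -1, -1, 23, 19, 19, 18, 19, 17, 27, 3, 3, 6, 6]
0.6 [-1, -1, -1, -1, 23, 22, 19, 19, 17, 15, 15, 7, 3, 6, 6]
0.65 [-1, -1, -1, -1, 23, 23, 19, 19, 19, 18, 15, 12, 7, 6, 6]
0.7 [-85, -1, -1, -1, -1, 23, 19, 19, 19, 18, 16, 8, 5, 4, 6]
0.75 [-85, -1, -1, -1, -1, 23, 19, 19, 19, 16, 15, 7, 5, 5, 8]
```

Run:
```python
from h import *
print(proj('top',[[.301,.603,.25]]),proj('scene',[[.301,.603,.25],[.301,.603,.4]]))
P=cloud('scene',np.load('pics/scene0.npy'))
for u in range(70,160,6): print(u,[P[v,u].round(2).tolist() for v in (15,55,95,125)])
p=cv2.imread('pics/scene0.png')[0:200,0:260];cv2.imwrite('pics/s0l.png',cv2.resize(p,None,fx=3,fy=3))
p=cv2.imread('pics/top0.png')[60:300,0:200];cv2.imwrite('pics/t0l.png',cv2.resize(p,None,fx=2.5,fy=2.5))
P=cloud('top',np.load('pics/top0.npy'))
for v in range(90,240,15): print(v,[P[v,u].round(2).tolist() for u in (5,20,40,60,80)])
```

```text
[[-64.03818214 222.94430743]] [[ 43.05925388 109.6257388 ]
 [ 30.97533537  53.66433691]]
70 [[0.37, 0.47, 0.49], [0.55, 0.98, 0.33], [0.53, 0.98, 0.18], [nan, nan, nan]]
76 [[0.38, 0.47, 0.49], [0.37, 0.48, 0.39], [0.55, 0.98, 0.18], [0.35, 0.52, 0.21]]
82 [[0.4, 0.46, 0.49], [0.38, 0.47, 0.39], [0.38, 0.5, 0.29], [0.32, 0.39, 0.25]]
88 [[0.41, 0.46, 0.48], [0.39, 0.46, 0.39], [0.38, 0.47, 0.29], [0.33, 0.39, 0.24]]
94 [[0.42, 0.46, 0.48], [0.41, 0.46, 0.39], [0.39, 0.46, 0.29], [0.34, 0.38, 0.24]]
100 [[0.44, 0.45, 0.48], [0.42, 0.46, 0.39], [0.41, 0.46, 0.29], [0.36, 0.39, 0.24]]
106 [[0.85, 1.25, 0.43], [0.44, 0.45, 0.39], [0.42, 0.46, 0.29], [0.38, 0.38, 0.23]]
112 [[0.47, 0.45, 0.48], [0.48, 0.51, 0.37], [0.44, 0.45, 0.28], [0.39, 0.38, 0.23]]
118 [[0.48, 0.44, 0.48], [0.47, 0.44, 0.38], [0.48, 0.5, 0.27], [0.44, 0.45, 0.2]]
124 [[0.49, 0.44, 0.48], [0.48, 0.44, 0.38], [0.47, 0.44, 0.28], [0.48, 0.49, 0.18]]
130 [[0.51, 0.43, 0.48], [0.5, 0.44, 0.38], [0.48, 0.44, 0.27], [0.47, 0.44, 0.19]]
136 [[0.52, 0.43, 0.47], [0.51, 0.43, 0.38], [0.5, 0.43, 0.27], [0.49, 0.44, 0.19]]
142 [
[... 588 characters left out ...]
0.48, 0.44, 0.34], [0.5, 0.43, 0.29], [0.52, 0.43, 0.24], [0.54, 0.41, 0.19]]
150 [[0.45, 0.46, 0.34], [0.61, 0.99, -0.45], [0.48, 0.44, 0.27], [0.5, 0.44, 0.21], [0.51, 0.4, 0.19]]
165 [[0.43, 0.45, 0.33], [0.44, 0.45, 0.29], [0.46, 0.5, 0.17], [0.47, 0.44, 0.19], [0.48, 0.4, 0.19]]
180 [[0.4, 0.46, 0.3], [0.41, 0.46, 0.27], [0.42, 0.46, 0.22], [0.44, 0.45, 0.15], [0.59, 0.93, -0.85]]
195 [[0.38, 0.47, 0.28], [0.38, 0.47, 0.25], [0.39, 0.46, 0.19], [0.4, 0.41, 0.21], [0.41, 0.39, 0.16]]
210 [[0.35, 0.52, 0.2], [0.36, 0.51, 0.16], [0.36, 0.47, 0.16], [0.37, 0.38, 0.25], [0.38, 0.38, 0.17]]
225 [[0.32, 0.53, 0.17], [0.32, 0.5, 0.16], [0.33, 0.46, 0.16], [0.34, 0.39, 0.21], [0.35, 0.38, 0.14]]
```

View pics/s0l.png

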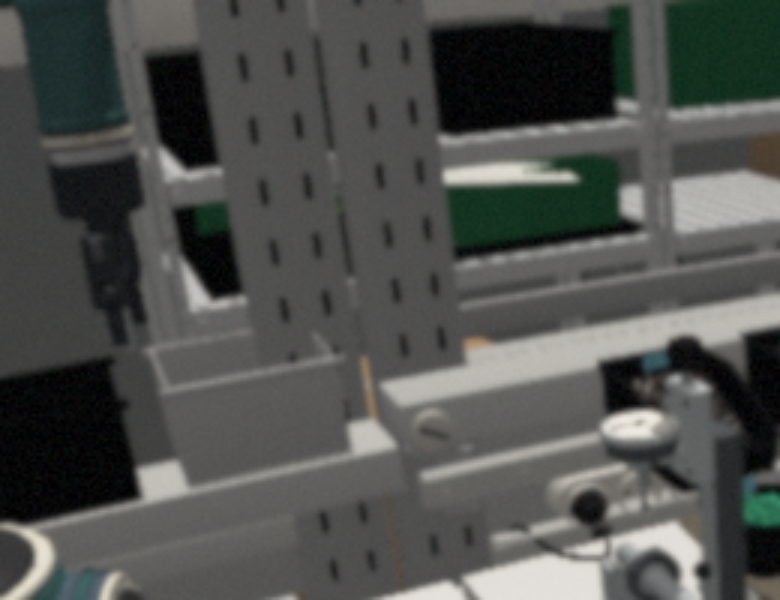

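View pics/t0l.png

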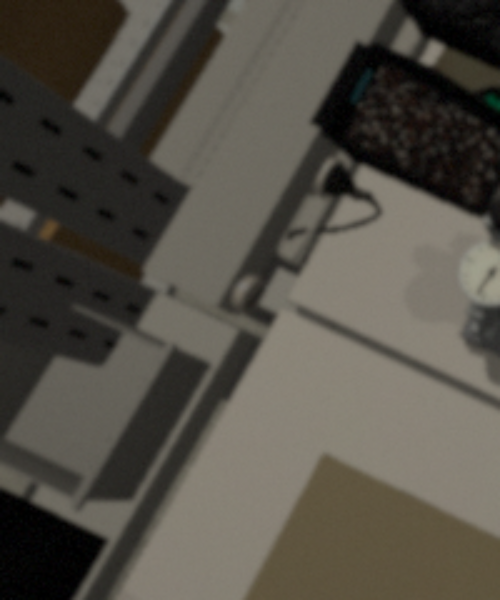

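>>> arm_command(series=[[[0,0,0,-4,0,0,1],[0,0,0,-4,0,0,1],[0,0,0,0,-3.5,0,1],[0,0,0,0,-3.5,0,1],[0,0,0,0,-3.5,0,1],[0,0,0,0,-3.5,0,1],[0,0,0,0,-3.5,0,1],[0,0,0,0,-3.5,0,1],[-0.1,0,0,0,0,0,1],[-0.1,0,0,0,0,0,1]]])

```text
time: 1.1
tool_pos: [0.2023, 0.4058, 0.3286]
tcp_rot: [0.191, 1.567, -0.213]
wrist_force: [0.7, -0.6, -0.1]
width: 1.0
```

Run:
```python
from h import *
plan([.32,.25,.34],inw=True);plan([.041,0,.33]);show()
```

```text
t 1.1 tcp gauge [-0.3641  0.1832  0.3286] target w [0.32 0.25 0.34] shift cm [ -1.02 -12.09  15.34] rot [ 0.005 -0.003  0.015] F [ 0.72 -0.56 -0.09] w 0.9997599575313582
t 1.1 tcp gauge [-0.3641  0.1832  0.3286] target w [0.546 0.124 0.33 ] shift cm [-1.000e-02 -1.853e+01  4.041e+01] rot [ 0.005 -0.003  0.015] F [ 0.72 -0.56 -0.09] w 0.9997599575313582
{'time': 1.1, 'q': [1.054, -0.196, 1.942, -0.0, 1.411, -0.26], 'joint_vel': [-0.0, -0.044, 0.045, -0.001, 0.023, -1.015], 'joint_torque': [0.021, -27.09, -37.453, -0.002, 0.138, 1.108], 'tool_pos': [0.202, 0.406, 0.329], 'tcp_rot': [0.191, 1.567, -0.213], 'wrist_force': [0.72, -0.563, -0.089], 'torque': [0.0, -0.042, 0.013], 'width': 1.0}
```

>>> arm_command(series=[[[0,0,0,0,-1.85,4.0,1],[0,0,0,0,-1.85,4.0,1],[0,0,0,0,-1.85,4.0,1],[0,0,0,0,-1.85,4.0,1],[0,0,0,0,-1.85,4.0,1],[0,0,0,0,-1.85,4.0,1],[0,0,0,0,-1.85,4.0,1],[0,0,0,0,-1.85,4.0,1],[0,0,0,0,-1.85,4.0,1],[0,0,0,0,0,0,1]]])

```text
time: 2.1
tool_pos: [0.5168, 0.1445, 0.3248]
tcp_rot: [0.182, 1.571, -0.205]
wrist_force: [-0.3, 0.4, -0.5]
width: 0.997
```

Run:
```python
from h import *
snap('top','top1');snap('scene','scene1')
plan([.041,0,.33])
for n,f,b in(('top',4,(80,240,140,330)),('scene',4,(60,200,140,290))):
  p=cv2.imread(f'pics/{n}1.png')[b[0]:b[1],b[2]:b[3]];cv2.imwrite(f'pics/{n}1z.png',cv2.resize(p,None,fx=3.6,fy=3.6,interpolation=cv2.INTER_CUBIC))
```

```text
t 2.2 tcp gauge [0.0039 0.0141 0.3248] target w [0.546 0.124 0.33 ] shift cm [-0.53 -1.49  3.68] rot [ 0.018 -0.01   0.014] F [ 0.32 -0.38 -0.26] w 1.0024012914016764
```

View pics/top1z.png

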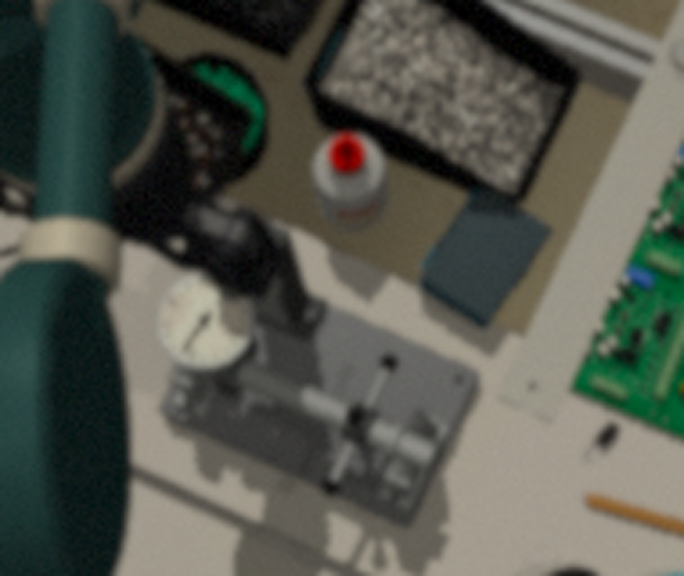

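View pics/scene1z.png

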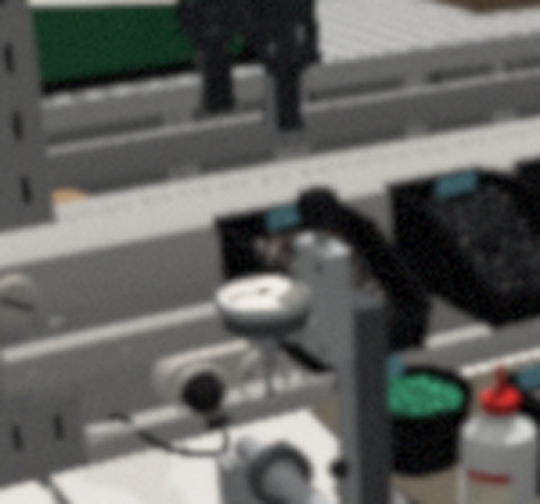

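Run:
```python
from h import *
for n,b in(('top',(80,140)),('scene',(60,140))):
  q=proj(n,[g2w([.041,0,.2605]),g2w([0,0,.2135]),g2w([-.005,-.138,.085]),g2w([0,-.098,.085])]); print(n,((q-[b[1],b[0]])*3.6).round(0).tolist())
```

```text
top [[221.0, 238.0], [202.0, 321.0], [406.0, 456.0], [357.0, 426.0]]
scene [[318.0, 207.0], [263.0, 292.0], [370.0, 568.0], [346.0, 537.0]]
```

>>> arm_command(series=[[[0.015,-0.01,0.014,-0.3,-0.7,1.8,1],[0,0,0,0,-0.7,1.8,1],[0,0,0,0,0,0,1]]])

```text
time: 2.5
tool_pos: [0.5436, 0.1266, 0.3271]
tcp_rot: [0.201, 1.564, -0.2]
wrist_force: [-0.5, 0.0, 0.1]
width: 1.001
```

Run:
```python
from h import *
plan([.041,0,.2695])
```

```text
t 2.5 tcp gauge [0.0378 0.002  0.3271] target w [0.546 0.124 0.27 ] shift cm [ 5.75 -0.2   0.33] rot [ 0.007 -0.002 -0.   ] F [-0.53  0.01  0.14] w 1.0007158951194774
```

Go down in steps, settle, and check before closing.

>>> arm_command(series=[[[0,0,0,1.5,-0.1,0.2,1],[0,0,0,1.5,-0.1,0.15,1],[0,0,0,1.5,0,0,1],[0,0,0,1.2,0,0,1],[0,0,0,0,0,0,1]]])

```text
time: 3.0
tool_pos: [0.543, 0.126, 0.2628]
tcp_rot: [0.198, 1.57, -0.198]
wrist_force: [-1.0, 0.8, -0.6]
width: 1.002
```

```bash
cat > look.py <<'E'
from h import *
import sys
k=sys.argv[1]
for n,b in(('top',(130,240,160,290)),('scene',(85,225,150,290))):
  if n in sys.argv[2:]:
    p,_=snap(n,n+k);p=p[b[0]:b[1],b[2]:b[3]];cv2.imwrite(f'pics/{n}{k}z.png',cv2.resize(p,None,fx=4.2 if n=='scene' else 5.4,fy=4.2 if n=='scene' else 5.4,interpolation=cv2.INTER_CUBIC))
plan([.041,0,.2695])
E
python3 look.py 2 top scene
```

```text
t 3.1 tcp gauge [0.0385 0.0017 0.2651] target w [0.546 0.124 0.27 ] shift cm [-0.45 -0.17  0.25] rot [ 0.011 -0.005 -0.   ] F [ 0.74 -0.07 -0.45] w 0.9992981038703762
```

View pics/scene2z.png

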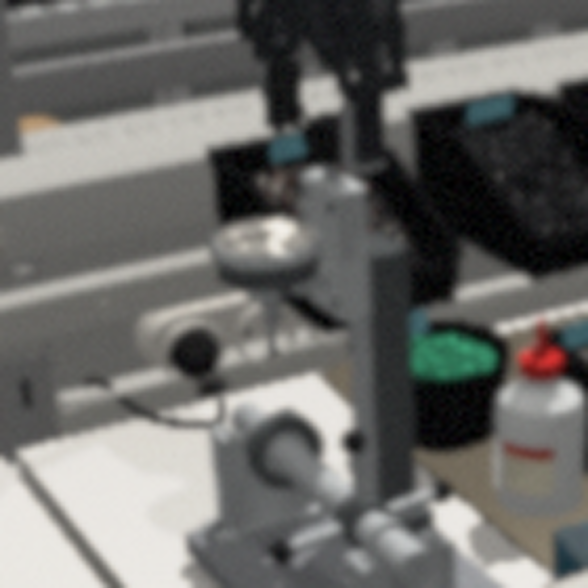

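View pics/top2z.png

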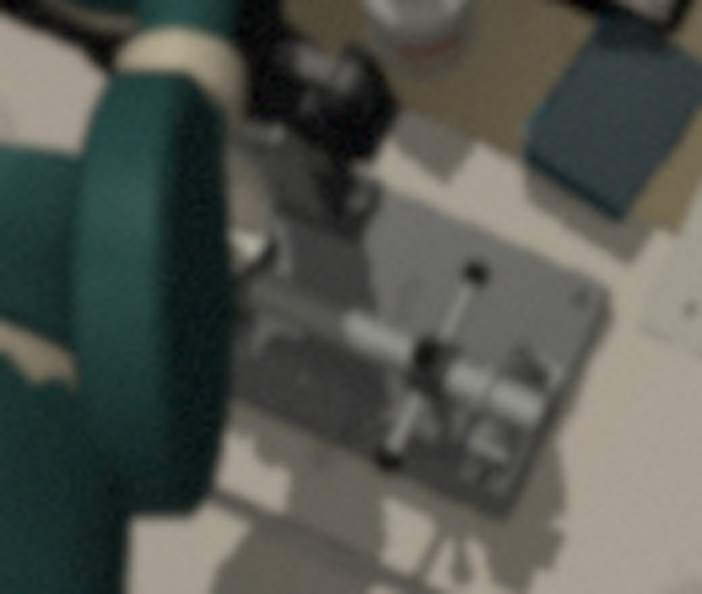

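>>> arm_command(series=[[[0.01,0,0,-0.3,-0.15,0.25,1],[0,0,0,0,0,0,0.7],[0,0,0,0,0,0,0.3],[0,0,0,0,0,0,0.1],[0,0,0,0,0,0,0.1],[0,0,0,0,0,0,0.1],[0,0,0,0,0,0,0.1]]], newtons=30)

```text
time: 3.8
tool_pos: [0.5485, 0.1244, 0.2721]
tcp_rot: [0.209, 1.559, -0.203]
wrist_force: [0.3, 0.0, -0.6]
width: 0.293
```

```bash
python3 look.py 3 scene
```

```text
t 3.85 tcp gauge [0.0432 0.0011 0.2721] target w [0.546 0.124 0.27 ] shift cm [ 0.25 -0.11 -0.22] rot [-0.001  0.001 -0.003] F [-0.1   0.36 -0.01] w 0.28908038488763954
```

View pics/scene3z.png

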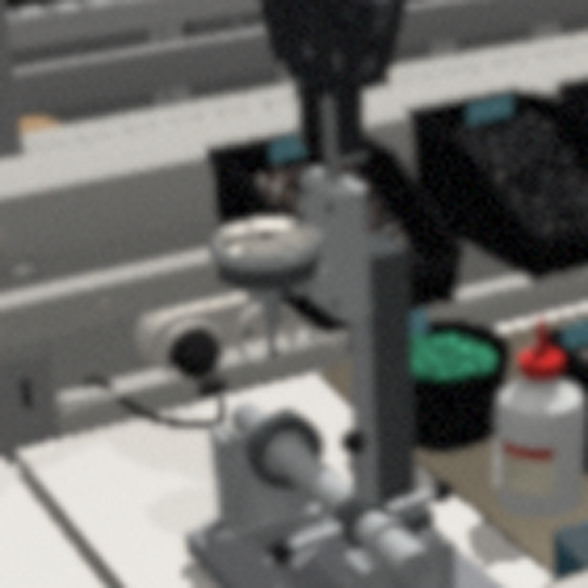

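>>> arm_command(series=[[[0,0,0,0.6,0,0,0.1],[0,0,0,0.6,0,0,0.1],[0,0,0,0.6,0,0,0.1],[0,0,0,0.6,0,0,0.1],[0,0,0,0.6,0,0,0.1],[0,0,0,0.4,0,0,0.1],[0,0,0,0.3,0,0,0.1],[0,0,0,0.2,0,0,0.1],[0,0,0,0,0,0,0.1]]])

```text
time: 4.75
tool_pos: [0.5485, 0.1244, 0.2308]
tcp_rot: [0.208, 1.559, -0.203]
wrist_force: [-0.5, -0.1, 2.3]
width: 0.291
```

```bash
python3 look.py 4 scene top
```

```text
t 4.85 tcp gauge [0.0431 0.0011 0.2308] target w [0.546 0.124 0.27 ] shift cm [-3.87 -0.1  -0.21] rot [-0.     0.001 -0.003] F [-0.9  -0.41  0.82] w 0.28687199782565387
```

View pics/scene4z.png

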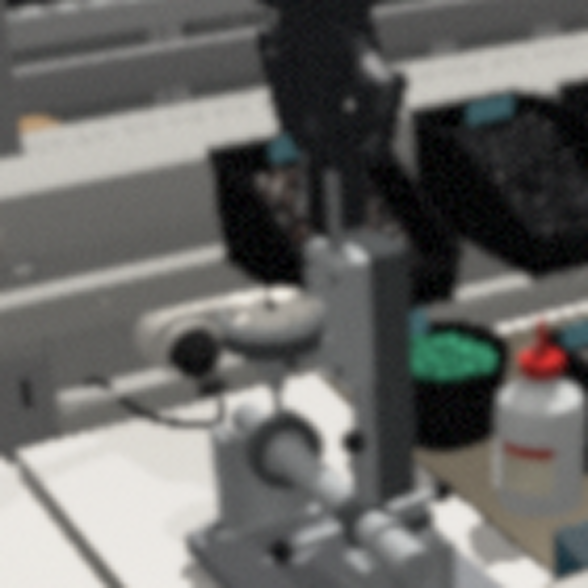

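View pics/top4z.png

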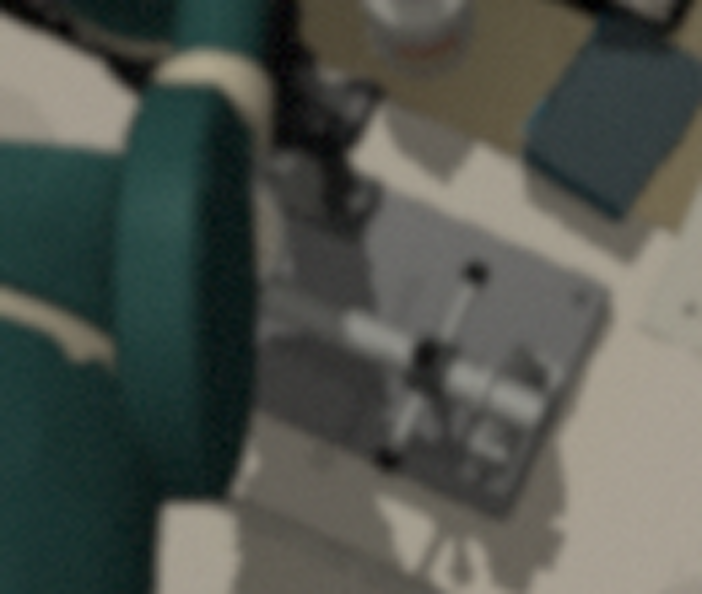

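Run:
```python
from h import *
p=cv2.imread('pics/scene4.png')
z=.2135-.0413
o=np.array([150,85])
print('c',((proj('scene',[g2w([0,0,z])])-o)*8).round(0))
for th in (0,1,1.5,2,2.5,3,3.5,4,5):
  a=3-th; print(th,((proj('scene',[g2w([.024*np.cos(a),.024*np.sin(a),z])])-o)*12).round(0)-0)
q=p[145:180,195:235];cv2.imwrite('pics/s4d.png',cv2.resize(q,None,fx=14,fy=14,interpolation=cv2.INTER_CUBIC))
print('in crop x14:')
for th in (0,1,1.5,2,2.5,3,3.5,4,5):
  a=3-th; print(th,((proj('scene',[g2w([.024*np.cos(a),.024*np.sin(a),z])])-[195,145])*14).round(0))
```

```text
c [[514. 584.]]
0 [[650. 897.]]
1 [[676. 850.]]
1.5 [[726. 834.]]
2 [[787. 827.]]
2.5 [[844. 833.]]
3 [[884. 849.]]
3.5 [[897. 871.]]
4 [[880. 896.]]
5 [[773. 925.]]
in crop x14:
0 [[128. 206.]]
1 [[159. 152.]]
1.5 [[217. 132.]]
2 [[288. 125.]]
2.5 [[355. 132.]]
3 [[401. 150.]]
3.5 [[417. 177.]]
4 [[396. 205.]]
5 [[272. 240.]]
```

View pics/s4d.png

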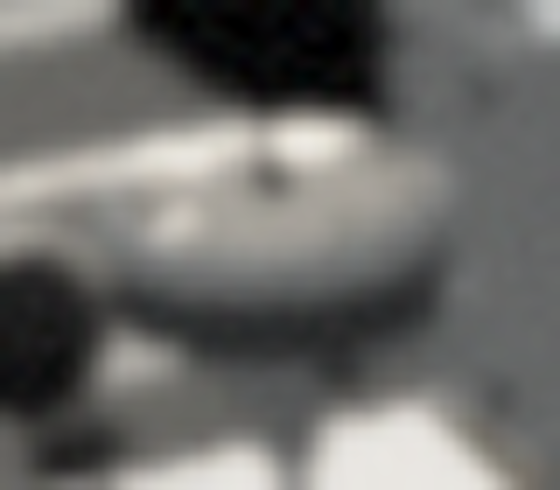

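>>> arm_command(series=[[[0,0,0,0.1,0,0,0.1],[0,0,0,0.1,0,0,0.1],[0,0,0,0.1,0,0,0.1],[0,0,0,0,0,0,0.1],[0,0,0,0,0,0,0.1],[0,0,0,0,0,0,0.1]]])

```text
time: 5.45
tool_pos: [0.5485, 0.1244, 0.2286]
tcp_rot: [0.208, 1.559, -0.203]
wrist_force: [-1.0, 0.1, 2.8]
width: 0.286
```

```bash
python3 look.py 5 scene
python3 - <<'E'
from h import *
p=cv2.imread('pics/scene5.png')
z=.2135-.0445
q=p[145:180,195:235];q=cv2.resize(q,None,fx=14,fy=14,interpolation=cv2.INTER_CUBIC)
for th in (0,1,2,3,4,5):
  a=3-th; u=((proj('scene',[g2w([.03*np.cos(a),.03*np.sin(a),z])])-[195,145])*14)[0]; print(th,u.round(0)); cv2.circle(q,tuple(int(i) for i in u),4,(0,0,255),-1)
cv2.imwrite('pics/s5d.png',q)
E
```

```text
t 5.5 tcp gauge [0.0431 0.0011 0.2285] target w [0.546 0.124 0.27 ] shift cm [-4.1  -0.1  -0.21] rot [-0.     0.002 -0.003] F [-1.34  0.12  2.87] w 0.28875101240859846
0 [ 94. 231.]
1 [133. 162.]
2 [294. 129.]
3 [435. 160.]
4 [429. 229.]
5 [274. 273.]
```

View pics/s5d.png

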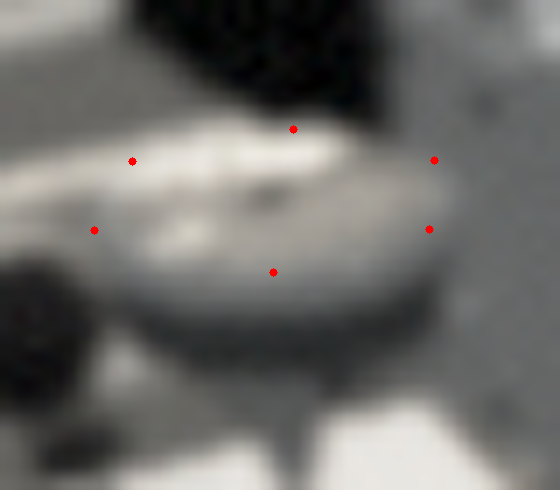

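>>> arm_command(series=[[[0,0,0,0,0,0,0.5],[0,0,0,0,0,0,0.8],[0,0,0,0,0,0,1],[0,0,0,-1.5,0,0,1],[0,0,0,-3,0,0,1],[0,0,0,-3,0,0,1],[0,0,0,-2,0,-1,1],[0,0,0,0,0,-2,1]]])

```text
time: 6.3
tool_pos: [0.5199, 0.1313, 0.3279]
tcp_rot: [0.209, 1.56, -0.205]
wrist_force: [0.5, 0.1, -0.3]
width: 0.998
```

```bash
cat > dial.py <<'E'
from h import *
import sys
k=sys.argv[1]; SL=float(sys.argv[2]); z=.2155-SL
for n in sys.argv[3:]:
  p,_=snap(n,n+k)
  c=proj(n,[g2w([0,0,z])])[0]; o=(c-[22,20]).astype(int)
  f=14
  q=cv2.resize(p[o[1]:o[1]+40,o[0]:o[0]+44],None,fx=f,fy=f,interpolation=cv2.INTER_CUBIC)
  q=cv2.convertScaleAbs(q,alpha=1.3)
  for th in np.arange(0,6.1,.5):
    a=3-th; u=((proj(n,[g2w([.031*np.cos(a),.031*np.sin(a),z])])[0]-o+.5)*f).astype(int)
    cv2.circle(q,tuple(int(i) for i in u),5 if th%1==0 else 2,(0,0,255) if th!=3 else (255,0,0),-1)
  u=((c-o+.5)*f).astype(int); cv2.circle(q,tuple(int(i) for i in u),3,(0,255,0),-1)
  cv2.imwrite(f'pics/d_{n}{k}.png',q)
plan([0,-.098,.2])
E
python3 dial.py 6 .0460 top scene
```

```text
t 6.4 tcp gauge [0.011  0.     0.3257] target w [0.481 0.04  0.2  ] shift cm [12.57 -9.82 -1.06] rot [-0.    -0.003 -0.001] F [-0.23 -0.5   0.62] w 0.9997072411768586
```

View pics/d_top6.png

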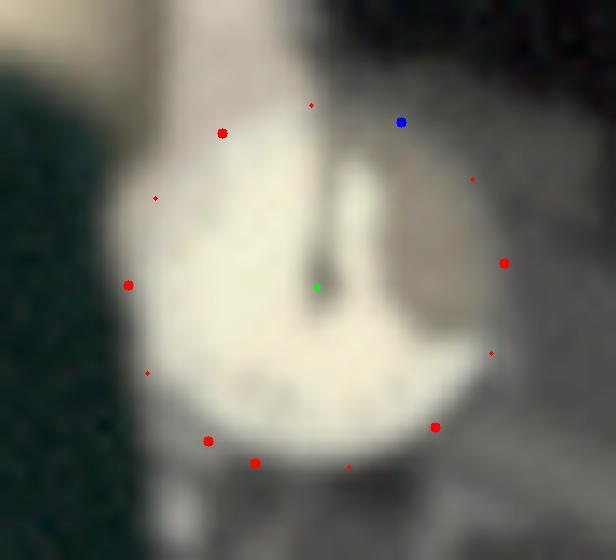

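View pics/top6.png

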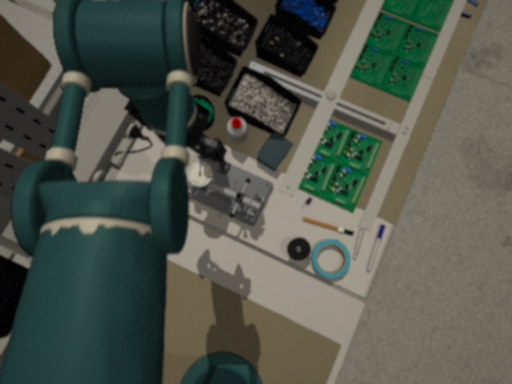

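>>> arm_command(series=[[[0,0,0,0,-3.3,-1.2,0.5],[0,0,0,0,-3.3,-1.2,0],[0,0,0,1,-3.2,-1.2,0],[0,0,0,4,0,0,0],[0,0,0,4,0,0,0],[0,0,0,3,0,0,0],[0,0,0,0,0,0,0]]])

```text
time: 7.1
tool_pos: [0.459, 0.0423, 0.2067]
tcp_rot: [0.205, 1.554, -0.203]
wrist_force: [-0.9, -0.3, 0.1]
width: -0.001
```

```bash
python3 look.py 7 scene top;python3 - <<'E'
from h import *
plan([-.027,-.098,.135])
E
```

```text
t 7.2 tcp gauge [-0.0191 -0.1002  0.211 ] target w [0.546 0.124 0.27 ] shift cm [-5.72 10.04  6.11] rot [ 0.002  0.014 -0.004] F [0.79 0.2  0.17] w 0.005105761634596231
t 7.2 tcp gauge [-0.0191 -0.1002  0.211 ] target w [0.455 0.047 0.135] shift cm [ 7.59  0.19 -0.89] rot [ 0.002  0.014 -0.004] F [0.79 0.2  0.17] w 0.005105761634596231
```

View pics/scene7z.png

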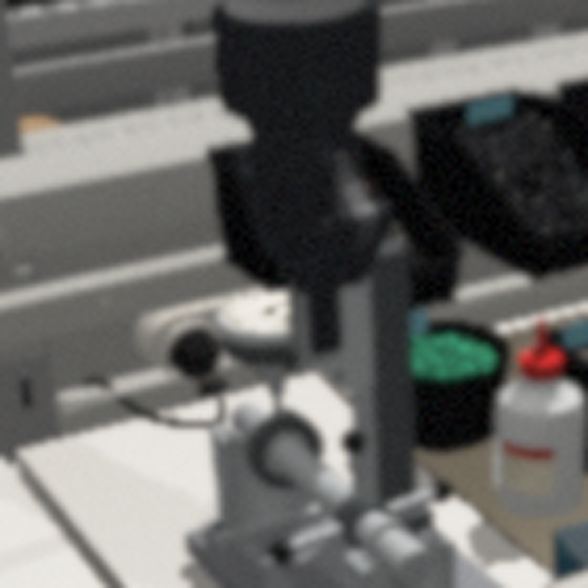

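View pics/top7.png

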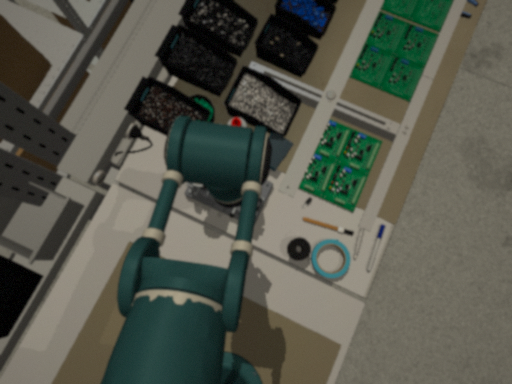

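Run:
```python
from h import *
from scipy.optimize import least_squares
obs=np.array([[233.8,189.8],[217,216],[254.8,201.7]])
obt=np.array([[160+428/5.4,130+358/5.4],[160+388/5.4,130+460/5.4],[160+475/5.4,130+272/5.4]])
def bal(a,y): return [g2w([.048*np.sin(a+k),y,.085+.048*np.cos(a+k)]) for k in(0,-np.pi/2,np.pi/2)]
for n,o in(('scene',obs),('top',obt)):
  r=least_squares(lambda p:(proj(n,bal(p[0],-.098)+0*p[1])-o-p[1:]).ravel(),[0,0,0]);print(n,r.x.round(3),r.fun.round(1))
```

```text
scene [-0.073 -0.2    0.452] [ 0.1 -0.  -0.3  0.1  0.2 -0.1]
top [-0.096 -1.099  0.476] [-0.7 -0.3  0.2  0.   0.5  0.3]
```

>>> arm_command(series=[[[0,0.014,0,0,0.2,-1.2,0],[0,0,0,2.5,0,0,0],[0,0,0,2.5,0,0,0],[0,0,0,2,0,0,0],[0,0,0,0,0,0,0]]])

```text
time: 7.7
tool_pos: [0.4585, 0.0503, 0.1518]
tcp_rot: [0.21, 1.543, -0.196]
wrist_force: [-0.6, 0.6, -0.1]
width: 0.001
```

```bash
python3 look.py 8 scene;python3 - <<'E'
from h import *
plan([-.03,-.098,.135])
E
```

```text
t 7.75 tcp gauge [-0.0233 -0.0933  0.1535] target w [0.546 0.124 0.27 ] shift cm [-11.36   9.45   6.68] rot [ 0.003  0.019 -0.012] F [ 0.67 -0.33  0.52] w -0.003843927359246522
t 7.75 tcp gauge [-0.0233 -0.0933  0.1535] target w [0.452 0.048 0.135] shift cm [ 1.83 -0.49 -0.71] rot [ 0.003  0.019 -0.012] F [ 0.67 -0.33  0.52] w -0.003843927359246522
```

View pics/scene8z.png

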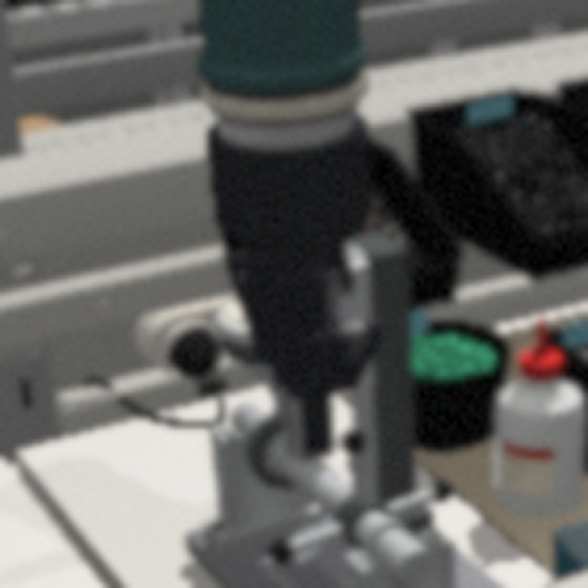

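>>> arm_command(series=[[[0,0.019,-0.01,0,-0.3,-0.9,0],[0,0,0,0.9,0,0,0],[0,0,0,0.7,0,0,0],[0,0,0,0,0,0,0]]])

```text
time: 8.15
tool_pos: [0.4535, 0.0505, 0.1425]
tcp_rot: [0.205, 1.553, -0.2]
wrist_force: [-0.5, -0.0, -0.3]
width: -0.002
```

Run:
```python
from h import *
plan([-.03,-.098,.135])
```

```text
t 8.15 tcp gauge [-0.0294 -0.0948  0.1425] target w [0.452 0.048 0.135] shift cm [ 0.75 -0.32 -0.06] rot [ 0.004  0.008 -0.004] F [-0.45 -0.01 -0.34] w -0.0020162170432204626
```

>>> arm_command(series=[[[0,0,0,0.7,-0.3,0,0],[0,0,0,0,0,0.4,0],[0,0,0,0,0,0.4,0],[0,0,0,0,0,0.4,0],[0,0,0,0,0,0.4,0],[0,0,0,0,0,0.4,0],[0,0,0,0,0,0.4,0],[0,0,0,0,0,0.4,0]]])

```text
time: 8.95
tool_pos: [0.4807, 0.0396, 0.1346]
tcp_rot: [0.206, 1.557, -0.201]
wrist_force: [-2.3, -0.6, -0.0]
width: -0.002
```

```bash
python3 look.py 9 scene
python3 - <<'E'
from h import *
plan([.02,-.098,.135])
E
```

```text
t 9.0 tcp gauge [ 0.0005 -0.0982  0.1347] target w [0.546 0.124 0.27 ] shift cm [-13.41   9.86   4.16] rot [ 0.003  0.005 -0.004] F [ 0.6  -0.97 -0.11] w -0.0025376756099694526
t 9.0 tcp gauge [ 0.0005 -0.0982  0.1347] target w [0.5   0.035 0.135] shift cm [-0.01  0.02  1.95] rot [ 0.003  0.005 -0.004] F [ 0.6  -0.97 -0.11] w -0.0025376756099694526
```

View pics/scene9z.png

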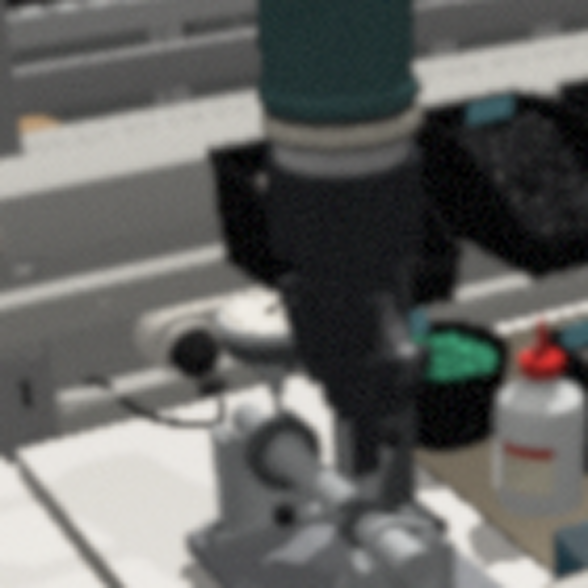

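>>> arm_command(series=[[[0,0,0,0,0,0.4,0],[0,0,0,0,0,0.4,0],[0,0,0,0,0,0.4,0],[0,0,0,0,0,0.4,0],[0,0,0,0,0,0.3,0],[0,0,0,0,0,-0.5,0],[0,0,0,-2.5,0,-2,0],[0,0,0,-3,0,-3,0]]])

```text
time: 9.8
tool_pos: [0.4476, 0.0476, 0.1872]
tcp_rot: [0.206, 1.56, -0.203]
wrist_force: [0.2, 0.4, 0.9]
width: 0.003
```

```bash
python3 dial.py 10 .0455 top scene; python3 look.py 10b scene
```

```text
t 9.9 tcp gauge [-0.0344 -0.0984  0.1908] target w [0.481 0.04  0.2  ] shift cm [-0.89  0.04  3.45] rot [ 0.003  0.007 -0.004] F [ 0.43 -0.34 -0.3 ] w 0.00010462599715355495
t 9.95 tcp gauge [-0.0337 -0.0985  0.1895] target w [0.546 0.124 0.27 ] shift cm [-7.9   9.86  7.56] rot [ 0.003  0.007 -0.004] F [ 0.05 -0.23  0.67] w -0.0029558117985130465
```

View pics/d_scene10.png

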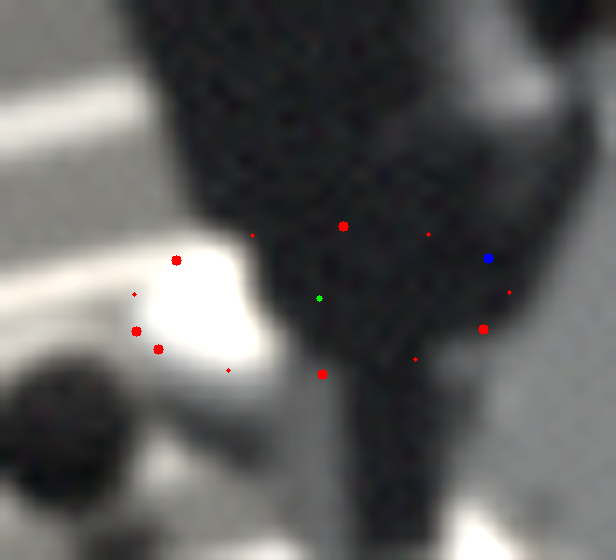

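View pics/scene10bz.png

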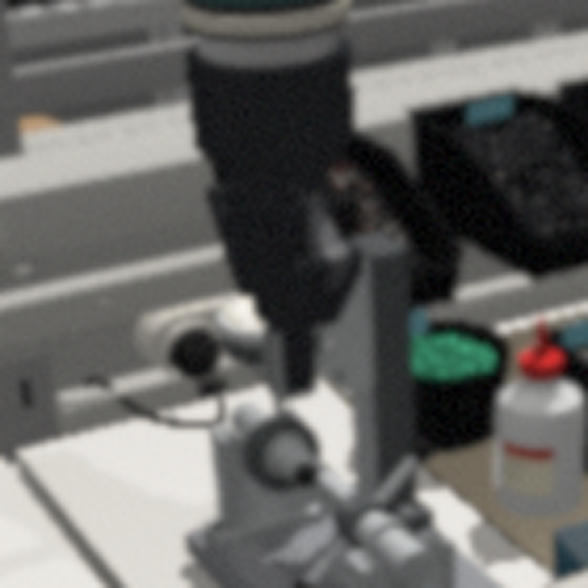

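View pics/top10.png

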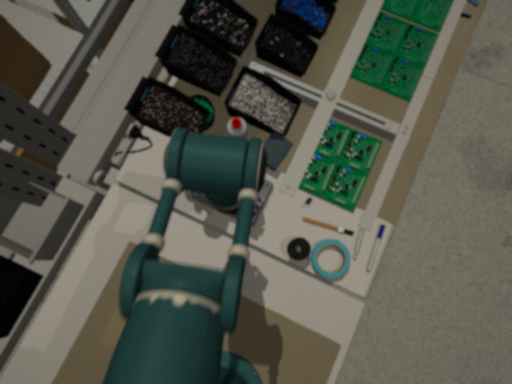

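>>> arm_command(series=[[[0,0,0,-3,-1,2,0],[0,0,0,-3,-1,2,0],[0,0,0,0,0,0,0]]])

```text
time: 10.25
tool_pos: [0.4817, 0.0175, 0.2482]
tcp_rot: [0.203, 1.555, -0.2]
wrist_force: [-0.1, -0.6, 1.1]
width: -0.003
```

```bash
python3 dial.py 11 .0455 scene; python3 look.py 11b scene
```

```text
t 10.3 tcp gauge [ 0.0043 -0.1194  0.2459] target w [0.481 0.04  0.2  ] shift cm [ 4.59  2.13 -0.42] rot [ 0.005  0.002 -0.002] F [ 0.26 -0.65 -1.41] w -0.0022012221378672025
t 10.35 tcp gauge [ 0.0025 -0.1194  0.2442] target w [0.546 0.124 0.27 ] shift cm [-2.51 11.92  3.91] rot [ 0.005 -0.002 -0.002] F [ 0.07  0.84 -1.28] w -0.004888762865893188
```

View pics/d_scene11.png

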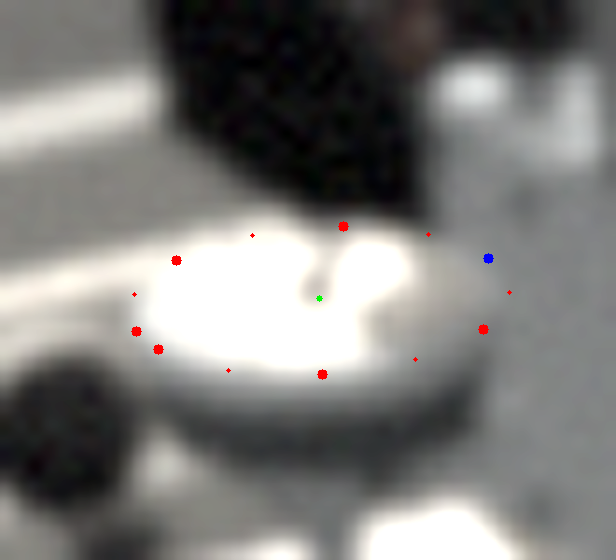

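View pics/scene11bz.png

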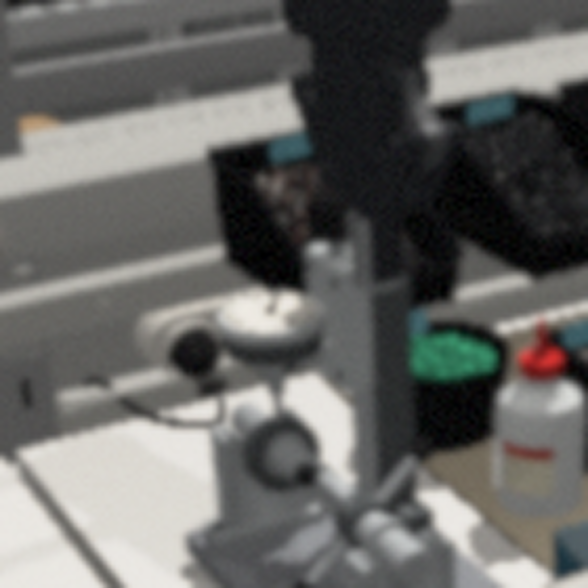

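```bash
cat > ball.py <<'E'
from h import *
import sys
# usage: u v in scene px -> angle of ball
def ang(u,v,n='scene'):
  A=np.arange(-2.2,2.2,.01)
  q=proj(n,[g2w([.048*np.sin(a),-.098,.085+.048*np.cos(a)]) for a in A])+([-.2,.45] if n=='scene' else [-1.1,.48])
  d=np.linalg.norm(q-[u,v],axis=1); i=d.argmin(); return A[i],d[i]
if __name__=='__main__': print(ang(float(sys.argv[1]),float(sys.argv[2])))
E
python3 ball.py 223.3 196.4;python3 - <<'E'
from h import *
plan([-.062,-.098,.18])
E
```

```text
(np.float64(-0.6000000000000343), np.float64(0.7068621421421729))
t 10.35 tcp gauge [ 0.0025 -0.1194  0.2442] target w [0.421 0.056 0.18 ] shift cm [ 6.44  2.16 -6.43] rot [ 0.005 -0.002 -0.002] F [ 0.07  0.84 -1.28] w -0.004888762865893188
```

>>> arm_command(series=[[[0,0,0,2,1.1,-3,0],[0,0,0,2,1.1,-3,0],[0,0,0,2,0,-0.2,0],[0,0,0,2.5,0,0,0],[0,0,0,1.5,0,0,0],[0,0,0,0,0,0,0]]])

```text
time: 10.95
tool_pos: [0.4124, 0.058, 0.1295]
tcp_rot: [0.201, 1.579, -0.202]
wrist_force: [-0.5, 0.1, 0.1]
width: -0.003
```

Run:
```python
from h import *
plan([-.055,-.098,.135])
```

```text
t 10.95 tcp gauge [-0.071  -0.0982  0.1295] target w [0.428 0.054 0.135] shift cm [-0.58  0.01  1.59] rot [ 0.006 -0.018  0.003] F [-0.45  0.09  0.13] w -0.0026571562760966975
```

>>> arm_command(series=[[[0,-0.018,0,-0.5,0,0.8,0],[0,0,0,0,0,0.8,0],[0,0,0,0,0,0.4,0],[0,0,0,0,0,0.4,0],[0,0,0,0,0,0.4,0],[0,0,0,0,0,0.5,0],[0,0,0,0,0,0.5,0],[0,0,0,0,0,0.5,0],[0,0,0,0,0,0.5,0],[0,0,0,0,0,0.5,0]]])

```text
time: 11.95
tool_pos: [0.4677, 0.0438, 0.1357]
tcp_rot: [0.199, 1.561, -0.203]
wrist_force: [-2.1, -0.8, -0.1]
width: 0.002
```

```bash
python3 look.py 12 scene; python3 dial.py 12d .0455 scene
python3 - <<'E'
from h import *
plan([.018,-.098,.135])
E
```

```text
t 12.0 tcp gauge [-0.013  -0.0976  0.1359] target w [0.546 0.124 0.27 ] shift cm [-13.37   9.69   5.48] rot [0.006 0.002 0.002] F [ 0.68 -0.26 -0.3 ] w 0.00017174688500673995
t 12.05 tcp gauge [-0.0134 -0.0976  0.1358] target w [0.481 0.04  0.2  ] shift cm [-6.42 -0.06  1.35] rot [0.006 0.001 0.002] F [ 0.23 -0.01  0.4 ] w -0.0023450311534195948
t 12.05 tcp gauge [-0.0134 -0.0976  0.1358] target w [0.499 0.035 0.135] shift cm [ 0.09 -0.06  3.14] rot [0.006 0.001 0.002] F [ 0.23 -0.01  0.4 ] w -0.0023450311534195948
```

View pics/scene12z.png

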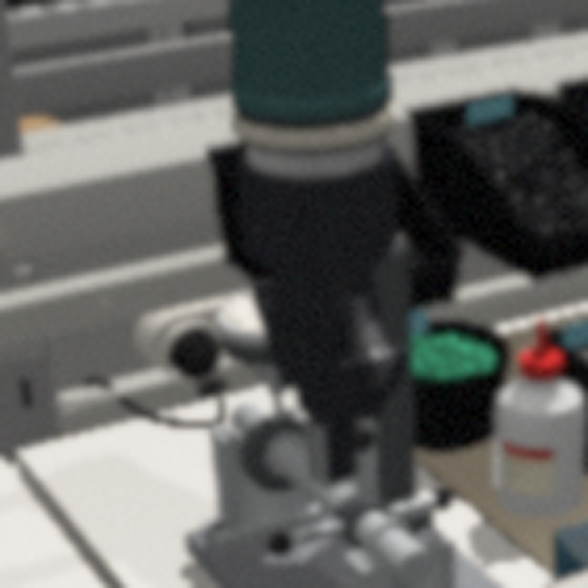

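>>> arm_command(series=[[[0,0,0,0,0,0.4,0],[0,0,0,0,0,0.4,0],[0,0,0,0,0,0.4,0],[0,0,0,0,0,0.3,0]]])

```text
time: 12.45
tool_pos: [0.4822, 0.0398, 0.1349]
tcp_rot: [0.199, 1.564, -0.203]
wrist_force: [-2.2, 0.3, -0.1]
width: -0.003
```

```bash
python3 dial.py 13 .0455 scene
```

```text
t 12.5 tcp gauge [ 0.0016 -0.0977  0.135 ] target w [0.481 0.04  0.2  ] shift cm [-6.5  -0.05 -0.16] rot [ 0.006 -0.001  0.003] F [-0.56 -0.24 -0.8 ] w -0.001013916173429626
```

View pics/d_scene13.png

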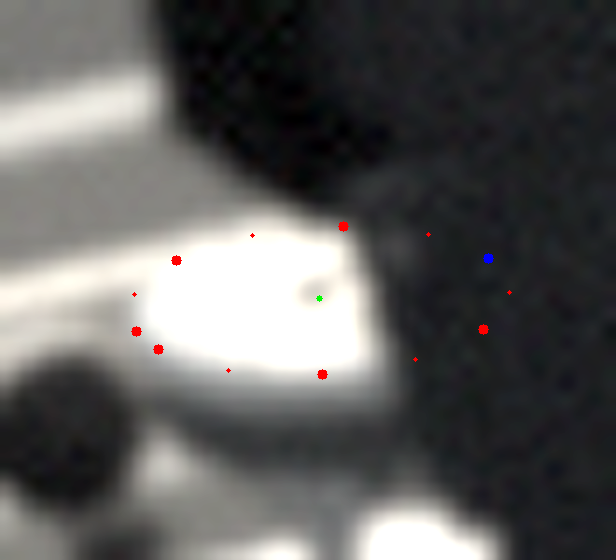

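```bash
sed -i 's/alpha=1.3)/alpha=0.95)/' dial.py
python3 - <<'E'
from h import *
rows=[]
for k in ('5','6','11','12d','13'):
  p=cv2.imread(f'pics/scene{k}.png')[145:172,195:240]
  p=cv2.resize(p,None,fx=8,fy=8,interpolation=cv2.INTER_CUBIC)
  rows.append(cv2.normalize(np.clip(p,60,255),None,0,255,cv2.NORM_MINMAX))
cv2.imwrite('pics/cmp.png',np.vstack([np.hstack(rows[:2]),np.hstack(rows[2:4]),np.hstack([rows[4],rows[4]*0])])[:600])
E
```

```text
(no output)
```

View pics/cmp.png

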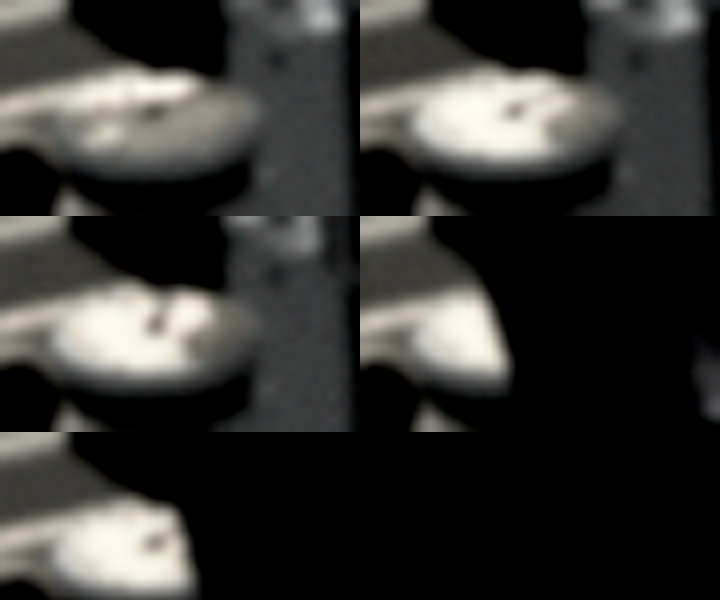

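>>> arm_command(series=[[[0,0,0,0,0,0.4,0],[0,0,0,0,0,0.4,0],[0,0,0,0,0,0.4,0],[0,0,0,0,0,0.4,0],[0,0,0,0,0,-0.5,0],[0,0,0,-2.5,0,-1,0],[0,0,0,-3,-1,1,0],[0,0,0,-2.5,-1,1,0],[0,0,0,0,0,0,0]]])

```text
time: 13.4
tool_pos: [0.5002, 0.0143, 0.2174]
tcp_rot: [0.198, 1.559, -0.203]
wrist_force: [0.6, 0.7, 0.4]
width: -0.004
```

```bash
python3 dial.py 14 .0455 scene; python3 look.py 14b scene
```

```text
t 13.45 tcp gauge [ 0.0235 -0.1176  0.2155] target w [0.481 0.04  0.2  ] shift cm [ 1.55  1.98 -2.34] rot [ 0.007 -0.001  0.003] F [-0.58 -0.56  0.36] w -0.002385555063734979
t 13.5 tcp gauge [ 0.0221 -0.1176  0.2137] target w [0.546 0.124 0.27 ] shift cm [-5.64 11.73  1.95] rot [ 0.007 -0.004  0.004] F [ 0.08  0.99 -0.4 ] w -0.00020455816061270624
```

View pics/d_scene14.png

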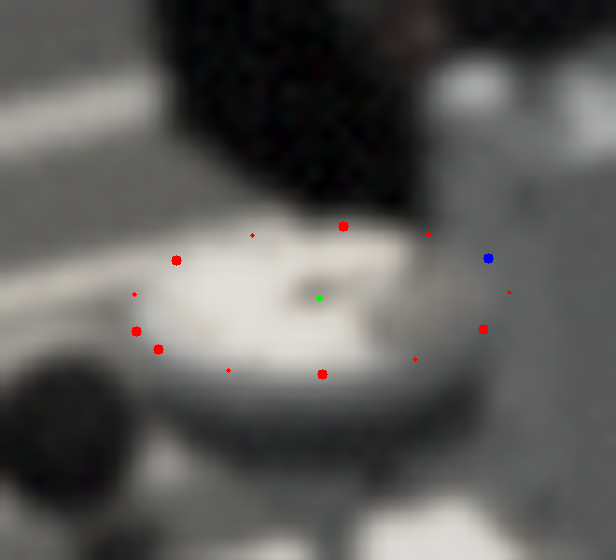

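View pics/scene14bz.png

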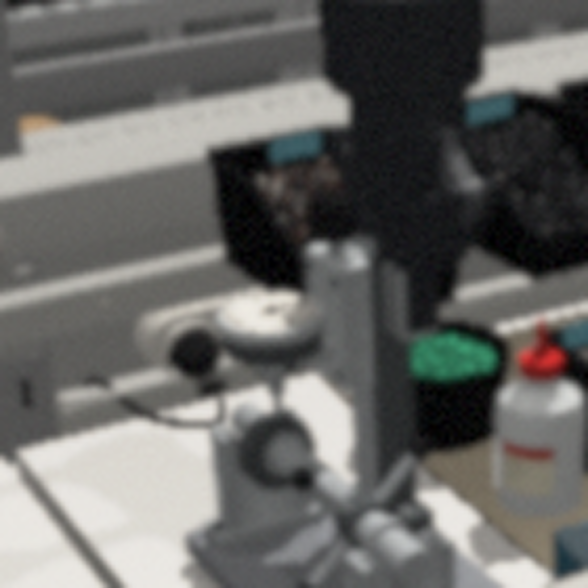

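```bash
python3 ball.py 221.9 199.3
python3 - <<'E'
from h import *
plan([-.062,-.098,.135])
E
```

```text
(np.float64(-0.7400000000000313), np.float64(0.19490704327417405))
t 13.5 tcp gauge [ 0.0221 -0.1176  0.2137] target w [0.421 0.056 0.135] shift cm [ 7.9   2.05 -8.36] rot [ 0.007 -0.004  0.004] F [ 0.08  0.99 -0.4 ] w -0.00020455816061270624
```

>>> arm_command(series=[[[0,0,0,1,1,-2.7,0],[0,0,0,1,1,-2.7,0],[0,0,0,1,0,-2.7,0],[0,0,0,2.5,0,0,0],[0,0,0,2,0,0,0],[0,0,0,0,0,0,0]]])

```text
time: 14.1
tool_pos: [0.4137, 0.0577, 0.1282]
tcp_rot: [0.197, 1.577, -0.204]
wrist_force: [0.3, 0.8, 0.1]
width: -0.001
```

Run:
```python
from h import *
plan([-.062,-.098,.135])
```

```text
t 14.1 tcp gauge [-0.0697 -0.0982  0.1282] target w [0.421 0.056 0.135] shift cm [-0.69  0.01  0.76] rot [ 0.007 -0.015  0.007] F [0.3  0.8  0.05] w -0.0014781774812308748
```

>>> arm_command(series=[[[0,-0.015,0,-0.6,0,0.6,0],[0,0,0,0,0,0.6,0],[0,0,0,0,0,0.4,0],[0,0,0,0,0,0.4,0],[0,0,0,0,0,0.4,0],[0,0,0,0,0,0.5,0],[0,0,0,0,0,0.5,0],[0,0,0,0,0,0.5,0],[0,0,0,0,0,0.5,0],[0,0,0,0,0,0.5,0]]])

```text
time: 15.1
tool_pos: [0.4651, 0.0448, 0.1362]
tcp_rot: [0.195, 1.562, -0.205]
wrist_force: [-2.0, 1.0, -0.1]
width: -0.003
```

>>> arm_command(series=[[[0,0,0,0,0,0.5,0],[0,0,0,0,0,0.5,0],[0,0,0,0,0,0.5,0],[0,0,0,0,0,0.5,0],[0,0,0,0,0,0.4,0],[0,0,0,0,0,0,0]]])

```text
time: 15.7
tool_pos: [0.4907, 0.0378, 0.1353]
tcp_rot: [0.195, 1.563, -0.205]
wrist_force: [-0.8, 0.1, -0.1]
width: 0.003
```

```bash
python3 dial.py 15 .0455 scene;  python3 - <<'E'
from h import *
plan([.02,-.098,.135])
E
```

```text
t 15.75 tcp gauge [ 0.0096 -0.0974  0.1354] target w [0.481 0.04  0.2  ] shift cm [-6.46 -0.09 -0.97] rot [ 0.007 -0.001  0.007] F [ 0.39  0.33 -0.07] w -0.0013827188279417375
t 15.75 tcp gauge [ 0.0096 -0.0974  0.1354] target w [0.5   0.035 0.135] shift cm [ 0.04 -0.06  1.04] rot [ 0.007 -0.001  0.007] F [ 0.39  0.33 -0.07] w -0.0013827188279417375
```

View pics/d_scene15.png

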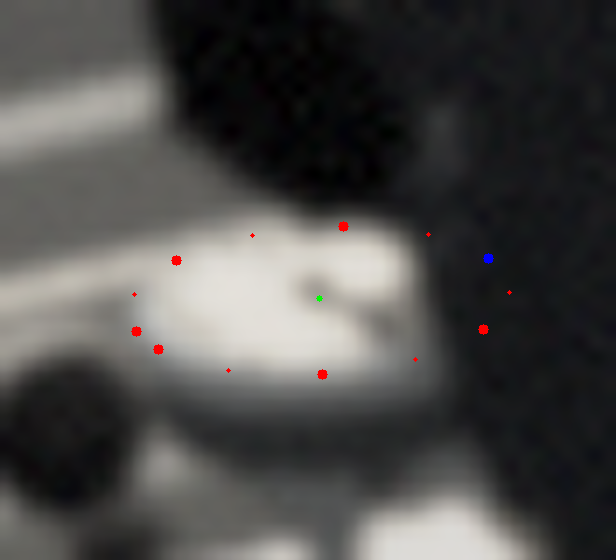

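>>> arm_command(series=[[[0,0,0,0,0,0.3,0],[0,0,0,0,0,0.2,0],[0,0,0,0,0,-0.5,0],[0,0,0,-2.5,0,-1,0],[0,0,0,-3,0,1,0],[0,0,0,-4,2,0,0],[0,0,0,-4,4,0,0],[0,0,0,0,4,0,0],[0,0,0,0,1,0,0],[0,0,0,0,0,0,0]]])

```text
time: 16.75
tool_pos: [0.519, 0.1449, 0.2727]
tcp_rot: [0.199, 1.555, -0.205]
wrist_force: [1.1, 0.7, -0.2]
width: -0.002
```

```bash
python3 dial.py 16 .0455 scene top;  python3 look.py 16b scene
```

```text
t 16.85 tcp gauge [0.0088 0.0116 0.2715] target w [0.481 0.04  0.2  ] shift cm [  7.2  -10.92  -0.95] rot [0.003 0.004 0.005] F [ 0.47 -0.34 -0.29] w -0.001068341462613531
t 16.9 tcp gauge [0.0087 0.011  0.271 ] target w [0.546 0.124 0.27 ] shift cm [ 0.17 -1.11  3.23] rot [0.002 0.004 0.005] F [-0.35  0.   -1.38] w -0.001490389921705789
```

View pics/d_scene16.png

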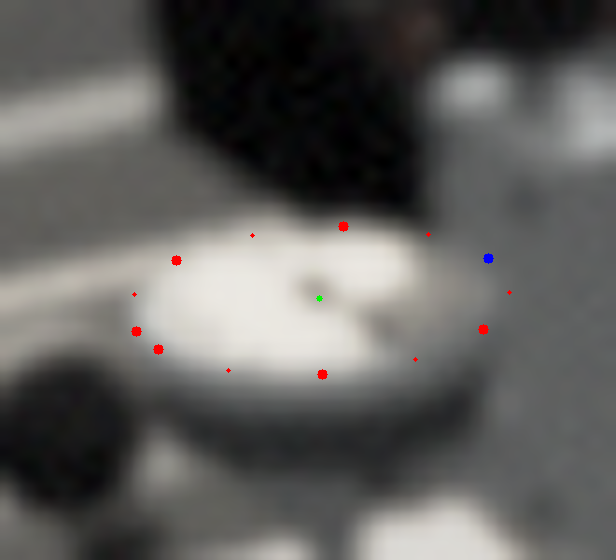

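View pics/d_top16.png

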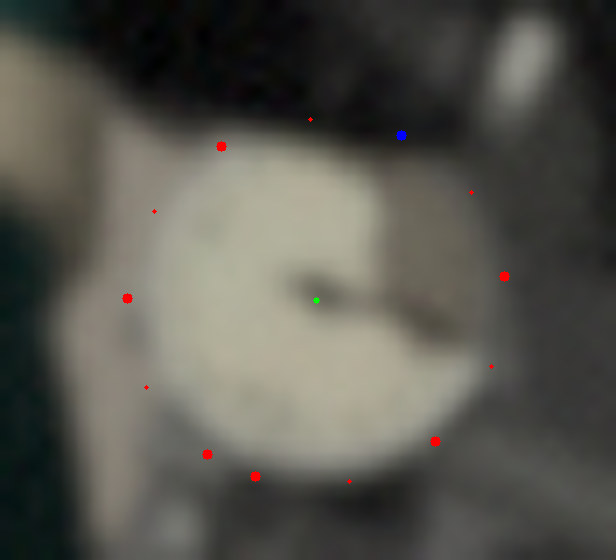

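View pics/scene16bz.png

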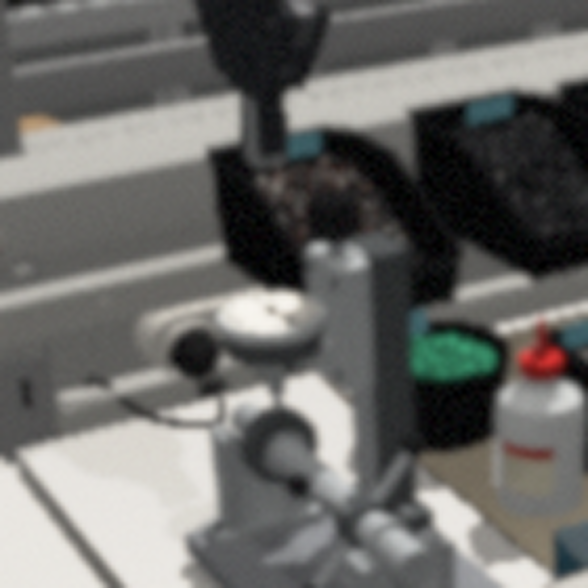

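```bash
python3 ball.py 220.95 200.5
python3 - <<'E'
from h import *
p=cv2.imread('pics/top16.png')[150:230,200:280];cv2.imwrite('pics/t16h.png',cv2.resize(p,None,fx=7,fy=7,interpolation=cv2.INTER_CUBIC))
def f(n,x):
  p=cv2.imread(f'pics/{n}.png')
for k,SL in(('6',.0455),('16',.0455)):
  g=cv2.imread(f'pics/top{k}.png').mean(2)
  z=.2155-SL; best=[]
  # darkest radial line through pivot, search small offsets
  for dx in np.arange(-.004,.0041,.001):
   for dy in np.arange(-.004,.0041,.001):
    for th in np.arange(1,5.5,.04):
     a=3-th; r=np.arange(-.006,.017,.0015)
     q=proj('top',np.array([g2w([dx+i*np.cos(a),dy+i*np.sin(a),z]) for i in r])).astype(np.float32)
     best.append((cv2.remap(g.astype(np.float32),q[:,0],q[:,1],cv2.INTER_LINEAR).mean(),th,dx,dy))
  best.sort(); print(k,[tuple(np.round(b,3).tolist()) for b in best[:6]])
E
```

```text
(np.float64(-0.8100000000000298), np.float64(0.1837506443597935))Traceback (most recent call last):
  File "<stdin>", line 13, in <module>
  File "h.py", line 15, in proj
    c=bot.camera_info(name);K=np.array(c['K']);D=np.array(c['dist_coeffs']);T=np.linalg.inv(np.array(c['extrinsics']))
ValueError: time passes only in moves, steps and waits
```

View pics/t16h.png

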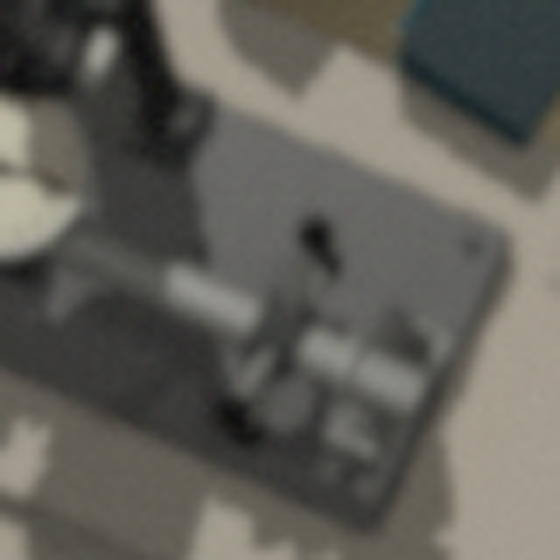

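Run:
```python
import h; from h import *
C={n:bot.camera_info(n) for n in('top','scene')}
class B: 
  camera_info=staticmethod(lambda n:C[n])
h.bot=B
for k in('6','16'):
  g=cv2.imread(f'pics/top{k}.png').mean(2).astype(np.float32)
  z=.170; best=[]
  ths=np.arange(1,5.5,.04); r=np.arange(-.005,.0181,.0015)
  for dx in np.arange(-.003,.0031,.001):
   for dy in np.arange(-.003,.0031,.001):
    P=np.array([g2w([dx+i*np.cos(3-t),dy+i*np.sin(3-t),z]) for t in ths for i in r])
    q=h.proj('top',P).astype(np.float32)
    # contrast: vs neighbours 4mm to sides
    def smp(off):
      P2=np.array([g2w([dx+i*np.cos(3-t)-off*np.sin(3-t),dy+i*np.sin(3-t)+off*np.cos(3-t),z]) for t in ths for i in r])
      q=h.proj('top',P2).astype(np.float32); return cv2.remap(g,q[:,0].reshape(len(ths),-1).copy(),q[:,1].reshape(len(ths),-1).copy(),cv2.INTER_LINEAR).mean(1)
    s=smp(0)-.5*(smp(.004)+smp(-.004))
    i=s.argmin(); best.append((s[i],ths[i],dx,dy))
  best.sort(); print(k,[tuple(np.round(b,3).tolist()) for b in best[:6]])
```

```text
6 [(-29.616, 2.6, 0.002, 0.0), (-29.392, 2.56, 0.003, 0.0), (-29.219, 2.64, 0.001, 0.0), (-29.158, 2.56, 0.001, -0.001), (-29.022, 2.56, 0.002, -0.001), (-28.897, 2.64, 0.003, 0.001)]
16 [(-27.624, 4.4, 0.002, -0.002), (-27.479, 4.4, 0.002, -0.001), (-27.201, 4.4, 0.002, -0.003), (-27.072, 4.36, 0.001, 0.001), (-26.95, 4.4, 0.002, 0.0), (-26.861, 4.36, 0.001, 0.0)]
```

>>> arm_command(series=[[[0,0,0,0,-4,-0.5,0],[0,0,0,0,-4,-0.5,0],[0,0,0,2,-2.8,0,0],[0,0,0,3,0,0,0],[0,0,0,3,0,0,0],[0,0,0,2,0,0,0],[0,0,0,0,0,0,0]]])

```text
time: 17.6
tool_pos: [0.4726, 0.0278, 0.1639]
tcp_rot: [0.203, 1.564, -0.22]
wrist_force: [-0.2, -0.4, 0.7]
width: 0.001
```

Run:
```python
from h import *
plan([.0,-.098,.135])
```

```text
t 17.6 tcp gauge [-0.0051 -0.1118  0.1639] target w [0.481 0.04  0.135] shift cm [2.87 1.41 0.5 ] rot [-0.007 -0.002  0.011] F [-0.23 -0.38  0.66] w 0.00093429906942752
```

>>> arm_command(series=[[[0,0,0.011,0,1.3,0.4,0],[0,0,0,1.5,0,0,0],[0,0,0,1.3,0,0,0],[0,0,0,0,0,0,0]]])

```text
time: 18.0
tool_pos: [0.4814, 0.039, 0.1355]
tcp_rot: [0.214, 1.56, -0.212]
wrist_force: [-0.2, -0.1, 0.5]
width: -0.001
```

Run:
```python
from h import *
plan([.023,-.098,.135])
```

```text
t 18.0 tcp gauge [ 0.0005 -0.0987  0.1355] target w [0.503 0.034 0.135] shift cm [0.06 0.09 2.25] rot [-0.009  0.    -0.002] F [-0.17 -0.13  0.55] w -0.0008624360604755577
```

>>> arm_command(series=[[[0,0,0,0,0,0.4,0],[0,0,0,0,0,0.4,0],[0,0,0,0,0,0.4,0],[0,0,0,0,0,0.4,0],[0,0,0,0,0,0.3,0],[0,0,0,0,0,0.3,0],[0,0,0,0,0,0,0]]])

```text
time: 18.7
tool_pos: [0.5037, 0.0332, 0.1359]
tcp_rot: [0.213, 1.562, -0.211]
wrist_force: [0.2, 0.4, -0.1]
width: 0.004
```

Run:
```python
from h import *
plan([.023,-.098,.135])
```

```text
t 18.7 tcp gauge [ 0.0235 -0.0985  0.1359] target w [0.503 0.034 0.135] shift cm [ 0.09  0.05 -0.05] rot [-0.008 -0.002 -0.001] F [ 0.19  0.38 -0.07] w 0.0035042478551260306
```

>>> arm_command(series=[[[0,0,0,0,0,-0.6,0],[0,0,0,-2.5,0,-1,0],[0,0,0,-3,0,0,0],[0,0,0,-4,2,0,0],[0,0,0,-4,4,0,0],[0,0,0,0,4,0,0],[0,0,0,0,1,0,0],[0,0,0,0,0,0,0]]])

```text
time: 19.5
tool_pos: [0.5179, 0.1432, 0.2752]
tcp_rot: [0.218, 1.552, -0.21]
wrist_force: [-0.7, -0.3, 0.2]
width: 0.002
```

```bash
python3 dial.py 17 .0455 top;  python3 look.py 17b scene
python3 - <<'E'
import h; from h import *
C={n:bot.camera_info(n) for n in('top','scene')}
class B: 
  camera_info=staticmethod(lambda n:C[n])
h.bot=B
for k in('6','16','17'):
  g=cv2.imread(f'pics/top{k}.png').mean(2).astype(np.float32)
  z=.170; best=[]
  ths=np.arange(1,5.5,.02); r=np.arange(-.005,.0181,.0015)
  for dx in (.001,.002,.003):
   for dy in (-.002,-.001,0):
    def smp(off):
      P2=np.array([g2w([dx+i*np.cos(3-t)-off*np.sin(3-t),dy+i*np.sin(3-t)+off*np.cos(3-t),z]) for t in ths for i in r])
      q=h.proj('top',P2).astype(np.float32); return cv2.remap(g,q[:,0].reshape(len(ths),-1).copy(),q[:,1].reshape(len(ths),-1).copy(),cv2.INTER_LINEAR).mean(1)
    s=smp(0)-.5*(smp(.004)+smp(-.004))
    i=s.argmin(); best.append((s[i],ths[i],dx,dy))
  best.sort(); print(k,[tuple(np.round(b,3).tolist()) for b in best[:5]])
E
```

```text
t 19.55 tcp gauge [0.0085 0.0106 0.2747] target w [0.481 0.04  0.2  ] shift cm [  7.41 -10.9   -0.77] rot [-0.011  0.006 -0.005] F [ 0.04  0.97 -0.28] w 0.0020691257149817945
t 19.6 tcp gauge [0.0082 0.0096 0.274 ] target w [0.546 0.124 0.27 ] shift cm [ 0.46 -0.92  3.29] rot [-0.012  0.005 -0.004] F [-0.32 -0.03  0.18] w 0.0017854521522109583
6 [(-29.773, 2.58, 0.003, 0.0), (-29.616, 2.6, 0.002, 0.0), (-29.381, 2.54, 0.002, -0.001), (-29.298, 2.58, 0.001, -0.001), (-29.219, 2.64, 0.001, 0.0)]
16 [(-27.624, 4.4, 0.002, -0.002), (-27.508, 4.38, 0.002, -0.001), (-26.991, 4.42, 0.002, 0.0), (-26.975, 4.34, 0.001, 0.0), (-26.492, 4.34, 0.001, -0.001)]
17 [(-27.074, 4.4, 0.002, -0.002), (-26.973, 4.42, 0.002, -0.001), (-26.496, 4.42, 0.002, 0.0), (-26.488, 4.34, 0.001, 0.0), (-26.178, 4.36, 0.001, -0.001)]
```

View pics/d_top17.png

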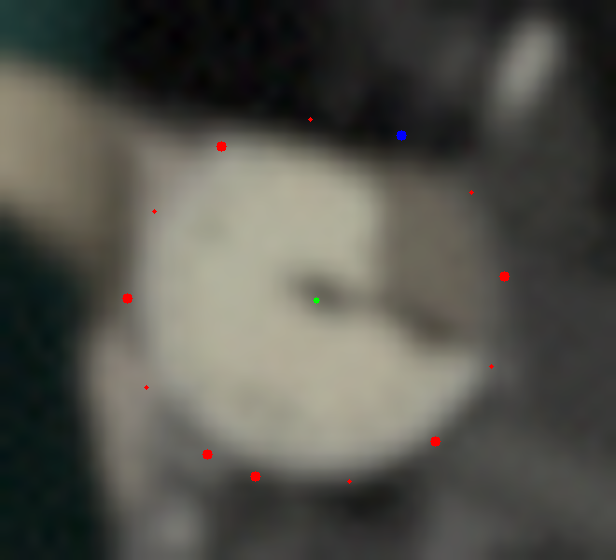

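View pics/scene17bz.png

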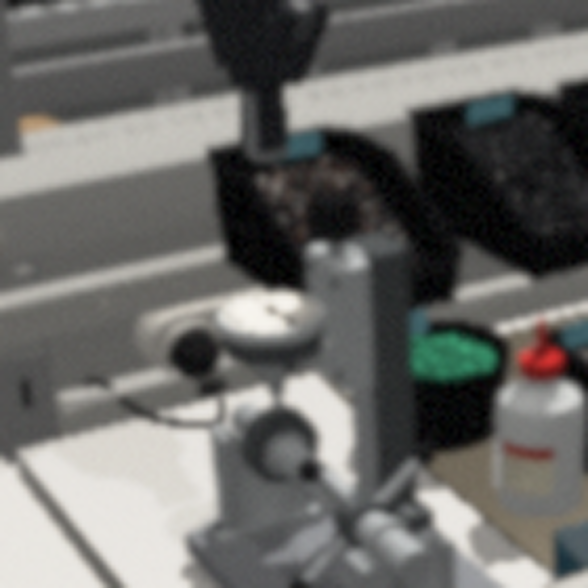

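Run:
```python
from workcell import bot
print(bot.finish_job())
```

```text
the job is handed in; nothing more can be done
None
```

I handed the job in at about 19.6 s of the 64 s allowed. The spindle was left with the collar's high spot under the plunger, and the arm was clear of everything with its fingers shut. The job reports no verdict, so everything below comes from my own checks.

**Lowering the slide:** I gripped the knob and lowered it about 43.5 mm. The needle settled at about 2.6 rad, inside the 2.2–3.8 window. I then let go of the knob.

**Turning the spindle:** I turned it in one direction with light pushes on the handle:

| Point | Total turn (rad) | Needle (rad) |
|---|---|---|
| Start | 0 | about 2.6 |
| Collar's lowest | about 1.05 | about 1.95 |
| First stop near highest | about 4.0 | about 4.4 |
| Final position | about 4.2 | about 4.4 |

**Last checks:**
- **High spot:** the last nudge of about 0.2 rad did not change the needle reading. That puts the highest point at or between the last two positions, well within the 25 degree limit.
- **Total rise:** the needle moved about 2.45 rad from low to high. A 6 mm rise should give 2.4 rad.
- **Forces:** wrist force stayed under about 3 N at every reading I took. The needle was well off its stop at 6.0 rad.
- **Spindle seating:** the spindle looked seated in the last scene picture. I did not measure its height or tilt.

**Less certain:** the low reading came from the oblique scene camera and is good to only about 0.1 rad. From my rough slide estimate, the tip at the low point came out near 104.3 mm, slightly above the 104.1 mm limit. That estimate is good to only about 1 mm. The rise and the symmetry of the readings both indicate that the low side passed under the plunger.

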